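# Clamp the glued pocket mirrors

## Robot

A 6-joint arm with a two-finger parallel gripper is mounted at the origin on the work surface. World frame = base frame: x ahead of the robot, y to its left, z up, the work surface at z = 0. Lengths are in m, angles in rad, forces in N, time in s.
With the tool pointing down it reaches from about 0.225 to 0.875 m from the base axis. Payload 3.4 kg.
Tool frame: the origin (TCP) lies at the very end of the fingers, on their centre line; the grasp point (between the pads) lies 19 mm behind it; z points along the fingers, y is the direction in which the jaws open and shut (so a half turn about z gives the same grasp; the last joint's range is limited). The gripper opens to 85 mm and grips with 20 to 120 N. Pads are 22 mm wide; open, the fingers measure 114 mm over their backs; the gripper's body (76 mm by 85 mm) begins 54 mm behind the grasp point. The pads swing forward as they close: fully open they stand 13 mm farther back than shut.
Start: joints at [1.196, 0.276, 1.505, -0, 1.361, -0.121], TCP at [0.144, 0.557, 0.231] pointing down, gripper open.
Joint ranges: [-2.89, 2.89], [-0.75, 2.08], [0.22, 2.7], [-1.18, 4.32], [0.11, 2.71], [-2.7, 2.7]. Speed limits (rad/s): [2.57, 2.57, 3.14, 3.14, 3.14, 3.14].

## Interface

Orientations are given as a unit quaternion [w, x, y, z].
In Python, from rig import manip gives the robot as it stands. The module is installed in compiled form; this text tells all that it offers.
- The arm moves only by the tool carry_out, never from a script. Its argument "moves" is one flat list of numbers, 5 for each row, row after row: the opening in per cent of the stroke, from 0 (shut) to 100 (fully open), then the shift along the world's x, y, z in cm, then the turn about the world's z in rad. A call has exactly 10 rows; each row shifts and turns the commanded pose from where the row before left it; what a row does not reach is not made up. A row lasts 1/10 s, in which the tool goes at most 50 mm and 8.59 degrees, less where a joint would pass 70% of its speed; a pose out of reach is approached as far as the arm can. A call is refused whole if a number of a shift passes 5 or a number of a turn 0.15, either way. A call with a gripper value outside its range is refused whole. The fingers move at their own pace and stop on an object; "squeeze" is the grip in N (left out, the last holds). Time passes only in rows, so rows that do not move let the fingers close, or fill a call up. It gives the time, the measured TCP pose, the force and the opening at its end, in the units of the state.
- manip.get_state(): the state, without advancing time (a new reading comes with each control period).
- manip.get_image(name): name is "scene" or "side" or "wrist"; returns the picture (420x560x3 uint8, red, green, blue); there is no depth.
- manip.camera_info(name): a dict with "fov_y" (degrees; the focal length in pixels is half the picture's height over the tangent of half this angle, whatever the lens; pixels are square), "cx", "cy" (the principal point, pixels), "dist" ([k1, k2, p1, p2, k3] as OpenCV has them; the pictures are not rectified), "rvec" (rotation vector, rad) and "tvec" (3), from world to camera coordinates, as OpenCV has them; the wrist camera has in their place "hand_eye" (4x4, takes a point from camera to tool coordinates, whose origin is the TCP and whose axes are the flange's). Camera axes: x right, y down, z forward; pixel columns grow to the right and rows downward; lengths in m; the calibration is good to about 2 mm. A picture is of the moment at which its call begins: read the wrist's pose just before it. camera_info takes no time and is no camera call.
- manip.sign_off(): hands the job in, once; it reports no verdict.
The state is a dict: "clock": time; "qpos": joint angles; "qd": joint speeds; "effort": joint torques, N m; "position": TCP position; "ee_rot": TCP orientation; "contact_force": force on the tool from outside, world axes, zero at the start; "moment": the same for the moment, N m; "width": finger opening in m.
Only numpy, scipy, OpenCV 4.12 (cv2) and the standard library are available. Lean on these libraries where they do the work, as an engineer would, in place of code of your own. Each camera call takes 0.05 s, during which the arm holds its last target. There are 200 camera calls.

## Task

The round pocket mirrors on the table have just been glued into their wooden rims and must be clamped while the glue sets: stack all of them, glass up, centred on the cork pad of the swing-arm clamp and make the stack up to five pieces with square plywood packing blocks, a block uppermost so that the foot never bears on glass. Run the screw up first if it is found too low to pass over the stack; then swing the arm in as far as it goes, turn the knob down until the rubber foot just touches, and give it a quarter turn more, not half a turn. Leave the other things on the table where they are.

Things in the scene. Friction and masses are not known exactly. Their poses are not given: they have to be found in the camera images.
- mirror_1: round pocket mirror: disc of brown wood, 50 mm in diameter, 11 mm thick, glass flush in its upper face; origin in the middle of its underside, z up through the glass. Two, three or four pocket mirrors are present, the others are absent. Mass 20 to 60 g, hard and rigid
- mirror_2: the same, 54 mm in diameter, 12 mm thick
- mirror_3: the same, 57 mm in diameter, 13 mm thick
- mirror_4: the same, 60 mm in diameter, 14 mm thick
- block_1: square packing block of plain plywood, 50 x 50 mm, 13 mm thick, about 30 g, one of three alike; origin in the middle of its underside, z up, x and y along its sides
- block_2: square packing block of plain plywood, 50 x 50 mm, 13 mm thick, about 30 g, one of three alike; origin in the middle of its underside, z up, x and y along its sides
- block_3: square packing block of plain plywood, 50 x 50 mm, 13 mm thick, about 30 g, one of three alike; origin in the middle of its underside, z up, x and y along its sides
- pad_centre (a point): middle of the upper face of the round cork pad (72 mm in diameter) on the clamp's steel base plate: where the stack stands, straight below the screw when the arm is swung in. The cork face is 15 mm above the table, the plate's top 12 mm. In the clamp's frame (axes of this point: x, y level, z up) the plate reaches from x -60 to +140 mm and from y -155 to +60 mm. The clamp stands fast on the table
- pivot (a point): on the upright axis of the swing arm's post (post 28 mm in diameter, top 145 mm above the table), at the arm's mid height, 122 mm above the table, 149 mm from the pad's centre (level); in the frame of pad_centre at x +100, y -110 mm
- swing_arm (a joint): swing of the clamp arm about the post in rad: 0 = swung in over the pad against its stop, grows counter-clockwise from above as it is swung away, to 1.75; starts at 1.0 to 1.65. It stays where it is left; friction, 2 to 5 N on its side moves it. The arm is a level grey bar, 28 mm wide, from 110 to 134 mm above the table, reaching 197 mm out from the pivot; the screw goes down through it 149 mm from the pivot
- swing_push (a point): on the arm's centre line at its mid height, 105 mm from the pivot (44 mm inward of the screw): a good place to push its side; its x axis points along the arm, outward from the pivot, y to the left of that. The arm is swung in by pushing clockwise, towards -y of this point
- knob (a joint): turn of the clamp's knob in rad, 0 = screw fully up, grows clockwise from above, which lowers screw, knob and foot 12 mm a turn, to 10.2; it stays where it is left (friction 0.09 N m). Starts at 0.3 to 6.5, so the foot may be found too low to pass over the stack
- knob_grip (a point): middle of the knob, a black bar knob on top of the screw, 56 mm long (its x axis), 14 mm wide (y), 22 mm high, upright axis through this point; 169 mm above the table with the screw fully up. Grip it across its 14 mm width from above; below the bar there are at least 8 mm free above the arm in use
- foot_face (a point): middle of the lower face of the screw's rubber foot (30 mm in diameter), 89.5 mm above the table (74.5 mm above the cork) with the screw fully up, lowered to 55 mm above the cork with the screw fully down: only a stack of five pieces (62 to 66 mm) fits, four are too low to be reached and six too high for the foot to swing over
- foot (a joint): how far the rubber foot is pressed up into its sprung seat, in m: 0 while it touches nothing, grows 12 mm a turn once the foot bears on something (8 N per mm): 0.003 is a quarter turn past touching; 0.009 at most
- glue_bottle: bystander: small upright white plastic glue bottle, 24 mm in diameter, 58 mm high; origin under its middle
- cream_jar: bystander: white cream jar, 36 mm in diameter, 30 mm high; origin under its middle
- hairbrush: bystander: red hairbrush, 215 mm long along its x, 62 mm wide, 33 mm high, bristles down; origin near its middle
- eyelash_curler: bystander: black steel eyelash curler, about 115 mm long along its x, 75 mm wide, 12 mm high; origin at its middle
- stand_mirror: bystander: round mirror, 116 mm, upright on a stand with a 100 mm foot, 200 mm high; origin under its foot
- cup: bystander: clear acrylic cup, 74 mm in diameter, with two capped toothbrushes, 175 mm high in all; origin under its middle
- comb: bystander: black comb, 150 x 33 mm, 5 mm thick, lying; origin at its middle
Mind the look-alikes: they are no part of the job. Leave any yellow look-alike of the mirror_4 alone.

How it is judged:
By the outcome, as a careful person would: the job done as asked, in the order asked, and still so for the second after the job is handed in, with the robot touching nothing.
Of mirror_1, mirror_2, mirror_3, mirror_4 only 2 to 4 are there at a start; the rules pass over those that are not, and their reading is None.
At some moment in a run one of mirror_1, mirror_2, mirror_3, mirror_4 may be knocked a few centimetres aside while the robot is not near it.
Once in a run the grip may slacken for a moment while it holds something.
It also fails if it takes over 210 s, if anything falls off the work surface, if the arm or the gripper's body presses on something with over 40 N, if the wrist force passes 120 N, or if a joint passes its speed limit or range.

## Working session

There is one attempt and no reset: what is moved stays moved. The work goes in short steps, Python scripts to look and compute and a tool call to move; the robot and the scene stay as the last step left them, time stands still between calls to the robot, and variables do not carry over. Pictures are saved under pics/ and viewed, about 12 in all and at most 16, crops included, and the job is handed in when it is done.

Besides the shell and the picture viewer there is one more tool, called after "Emit:" by a JSON object that holds its "api" and its "payload", one argument or row to a line. carry_out: Moves the arm, as the interface text tells. Its arguments: {"type":"object","properties":{"moves":{"type":"array","items":{"type":"number"}},"squeeze":{"type":"number"}},"required":["moves"]}

```bash
mkdir -p pics
cat > h.py <<'E'
import numpy as np, cv2
from rig import manip
from scipy.spatial.transform import Rotation as R
def snap(name,fn=None):
    s=manip.get_state(); im=manip.get_image(name)
    if fn: cv2.imwrite('pics/'+fn,im[:,:,::-1])
    return s,im
def cam(name,s=None):
    c=manip.camera_info(name); f=210/np.tan(np.radians(c['fov_y'])/2)
    K=np.array([[f,0,c['cx']],[0,f,c['cy']],[0,0,1]]); d=np.array(c['dist'],float)
    if 'rvec' in c:
        Rm=cv2.Rodrigues(np.array(c['rvec'],float))[0]; t=np.array(c['tvec'],float).ravel()
    else:
        q=s['ee_rot']; T=np.eye(4); T[:3,:3]=R.from_quat([q[1],q[2],q[3],q[0]]).as_matrix(); T[:3,3]=s['position']
        M=np.linalg.inv(T@np.array(c['hand_eye'])); Rm=M[:3,:3]; t=M[:3,3]
    return K,d,Rm,t
def ray(C,uv):
    K,d,Rm,t=C
    p=cv2.undistortPoints(np.array(uv,float).reshape(-1,1,2),K,d).reshape(-1,2)
    return -Rm.T@t, np.c_[p,np.ones(len(p))]@Rm
def onz(C,uv,z):
    o,v=ray(C,uv); return o+v*((z-o[2])/v[:,2])[:,None]
def proj(C,P):
    K,d,Rm,t=C
    return cv2.projectPoints(np.array(P,float).reshape(-1,3),cv2.Rodrigues(Rm)[0],t,K,d)[0].reshape(-1,2)
E
python3 - <<'E'
from h import *
for n in ('scene','side','wrist'):
    s,im=snap(n,n+'0.png')
    C=cam(n,s); print(n,np.round(-C[2].T@C[3],3),np.round(C[2][2],3),C[0][0,0])
a=[cv2.imread('pics/%s0.png'%n) for n in('scene','side','wrist')]
print(s)
E
```

```text
scene [1.168 0.348 0.866] [-0.566 -0.366 -0.739] 385.4013147696858
side [ 0.277 -0.665  1.021] [ 0.29   0.56  -0.776] 445.8240757698161
wrist [0.073 0.576 0.373] [ 0.28  -0.074 -0.957] 333.36749780918746
{'clock': 0.1, 'qpos': array([ 1.19602361e+00,  2.76559160e-01,  1.50598751e+00, -7.29511710e-06,
        1.36069320e+00, -1.20992431e-01]), 'qd': array([-0.00054783,  0.0001308 , -0.00369645,  0.00072536, -0.00162771,
       -0.0001652 ]), 'effort': array([ 1.59248215e-03, -4.17702627e+01, -2.46406066e+01, -1.56341403e-04,
        5.94732701e-03,  3.28105637e-05]), 'position': array([0.14419778, 0.55615462, 0.23051816]), 'ee_rot': array([-1.98615114e-04,  1.26549105e-01,  9.91960002e-01, -7.99305245e-04]), 'contact_force': array([-0.22947404, -0.43590569,  0.65562212]), 'moment': array([0.01579725, 0.03851563, 0.00398168]), 'width': 0.08529917494864546}
```

View pics/scene0.png

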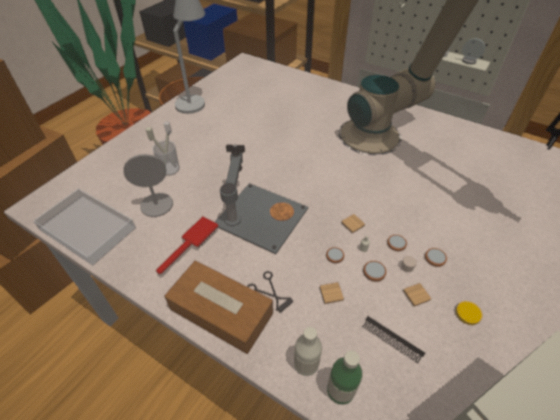

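View pics/side0.png

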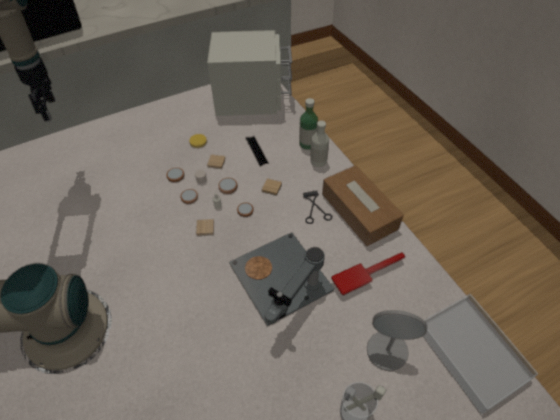

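Four mirrors (scene px ≈ (335,255), (375,270), (397,242), (436,257)), three blocks, a yellow decoy at (469,313). The clamp is swung out and the pad is at (282,211). Next I measure them.

Run:
```python
from h import *
out=[]
for n,roi in (('scene',(255,180,470,330)),('side',(150,130,300,300))):
    bgr=cv2.imread(f'pics/{n}0.png'); C=cam(n)
    hsv=cv2.cvtColor(bgr,cv2.COLOR_BGR2HSV)
    m=((hsv[:,:,0]>3)&(hsv[:,:,0]<24)&(hsv[:,:,1]>70)).astype(np.uint8)
    x0,y0,x1,y1=roi; mm=np.zeros_like(m); mm[y0:y1,x0:x1]=m[y0:y1,x0:x1]
    mm=cv2.morphologyEx(mm,cv2.MORPH_CLOSE,np.ones((3,3)))
    cs,_=cv2.findContours(mm,cv2.RETR_EXTERNAL,cv2.CHAIN_APPROX_NONE)
    for c in cs:
        if cv2.contourArea(c)<40: continue
        w=onz(C,c[:,0,:],0.012)[:,:2].astype(np.float32)
        r=cv2.minAreaRect(w*1000); px=c[:,0].mean(0)
        ci=cv2.minEnclosingCircle(w*1000)
        print(n,np.round(px),'rect',np.round(r[0]),np.round(r[1]),round(r[2]),'circ',np.round(ci[0]),round(ci[1]*2,1),'hue',np.round(hsv[int(px[1]),int(px[0])]))
    big=cv2.resize(bgr[y0:y1,x0:x1],None,fx=2.4,fy=2.4,interpolation=cv2.INTER_CUBIC); out.append(big)
H=max(o.shape[0] for o in out)
out=[cv2.copyMakeBorder(o,0,H-o.shape[0],0,0,cv2.BORDER_CONSTANT) for o in out]
im=np.hstack(out); im=cv2.resize(im,None,fx=800/im.shape[1],fy=800/im.shape[1]); cv2.imwrite('pics/crop0.png',im)
```

```text
scene [464. 311.] rect [550. 480.] [66. 33.] 14 circ [548. 490.] 66.2 hue [ 24 241 188]
scene [261. 310.] rect [802.  69.] [105.  42.] 35 circ [810.  58.] 106.7 hue [ 14 140 137]
scene [417. 294.] rect [564. 372.] [52. 54.] 53 circ [565. 370.] 69.3 hue [ 16 114 175]
scene [331. 292.] rect [674. 188.] [53. 51.] 44 circ [674. 186.] 68.6 hue [ 16 116 178]
scene [374. 274.] rect [563. 255.] [49. 59.] 14 circ [557. 254.] 62.3 hue [ 38   7 155]
scene [434. 260.] rect [433. 376.] [48. 55.] 2 circ [428. 377.] 60.3 hue [ 30   7 152]
scene [396. 245.] rect [443. 270.] [42. 52.] 4 circ [437. 270.] 54.8 hue [ 25  10 153]
scene [353. 223.] rect [435. 135.] [53. 54.] 68 circ [434. 136.] 70.7 hue [ 16 114 177]
scene [282. 211.] rect [505. -66.] [73. 70.] 32 circ [505. -65.] 75.9 hue [ 13 143 150]
side [258. 267.] rect [508. -65.] [72. 69.] 63 circ [508. -65.] 73.2 hue [ 14 123 112]
side [205. 227.] rect [430. 130.] [50. 43.] 68 circ [431. 129.] 61.3 hue [ 17  83 141]
side [271. 186.] rect [670. 180.] [54. 48.] 43 circ [669. 181.] 67.9 hue [ 17  94 136]
side [216. 161.] rect [560. 364.] [53. 48.] 54 circ [561. 365.] 64.4 hue [ 17  89 134]
side [198. 140.] rect [542. 488.] [69. 58.] 69 circ [543. 489.] 70.3 hue [ 23 160 145]
```

View pics/crop0.png

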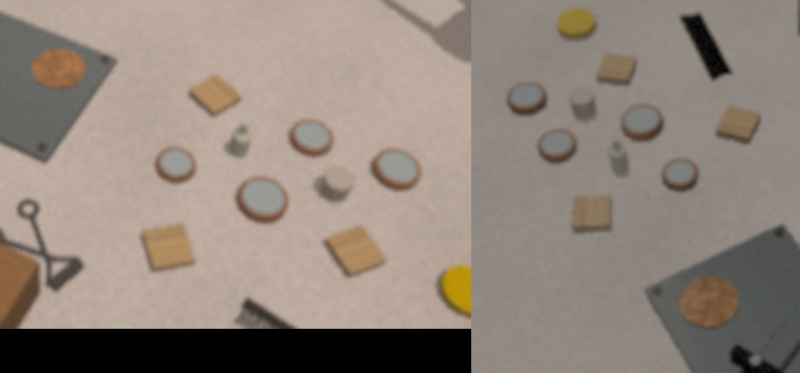

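View pics/wrist0.png

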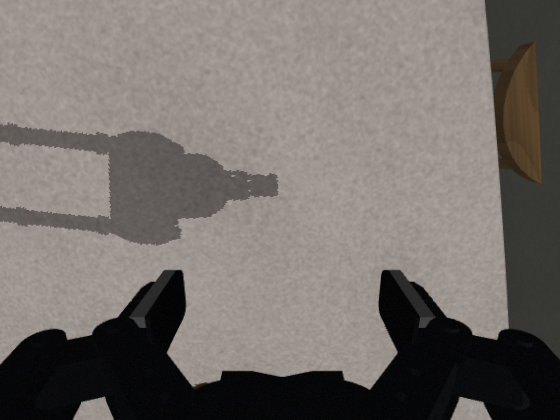

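All four mirrors lie glass up. I'll move to an overhead wrist view covering the pieces and the pad.

Emit:
{"api": "carry_out", "payload": {
  "moves": [100,3.5,-3,1.3,0.025,100,3.5,-3,1.3,0.025,100,3.5,-3,1.3,0.025,100,3.5,-3,1.3,0.025,100,3.5,-3,1.3,0.025,100,3.5,-3,1.3,0.025,100,3.5,-3,1.3,0.025,100,3.5,-3,1.3,0.025,100,3.5,-3,1.3,0.025,100,3.5,-3,1.3,0.025]
}}

```text
clock: 1.15
position: [0.4954, 0.2551, 0.3617]
ee_rot: [-0.0, 0.001, 1.0, 0.0]
contact_force: [0.0, 0.7, -1.1]
width: 0.0854
```

Run:
```python
from h import *
s,im=snap('wrist','w1.png'); print(s['clock'],s['position'],s['ee_rot'],s['qpos'],s['qd'].max())
```

```text
1.15 [0.49541233 0.255093   0.36167789] [-1.49128845e-04  1.44432543e-03  9.99998939e-01  1.20823922e-04] [ 3.50418638e-01  2.05350614e-01  1.28671080e+00  3.30665840e-04
  1.64972794e+00 -1.21746300e+00] 0.3681039815562849
```

View pics/w1.png

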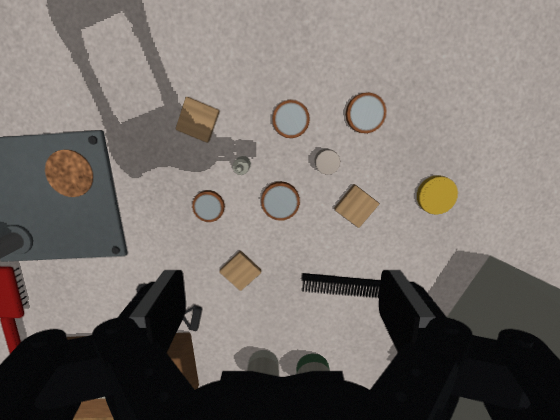

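Up in the image is −x. Mirrors are at (208,206), (280,201), (291,119), (366,112), blocks at (198,120), (240,270), (357,206), pad at (69,173). Nothing overlaps.

```bash
cat > seg.py <<'E'
from h import *
def seg(bgr,C,roi=None,zt=0.012,amin=300):
    hsv=cv2.cvtColor(bgr,cv2.COLOR_BGR2HSV)
    m=((hsv[:,:,0]<22)&(hsv[:,:,1]>75)&(hsv[:,:,2]>40)).astype(np.uint8)
    if roi: k=np.zeros_like(m); x0,y0,x1,y1=roi; k[y0:y1,x0:x1]=1; m*=k
    cs,_=cv2.findContours(m,cv2.RETR_EXTERNAL,cv2.CHAIN_APPROX_NONE)
    out=[]
    for c in cs:
        if cv2.contourArea(c)<amin: continue
        w=onz(C,c[:,0,:],zt)[:,:2].astype(np.float32)*1000
        r=cv2.minAreaRect(w); M=cv2.moments(w.reshape(-1,1,2)); a=M['m00']; ce=np.array([M['m10'],M['m01']])/a
        mk=np.zeros_like(m); cv2.drawContours(mk,[c],-1,1,-1); fill=(m*mk).sum()/mk.sum()
        out.append((c[:,0].mean(0),ce,np.sqrt(4*abs(a)/np.pi),r,fill))
    return out
E
python3 - <<'E'
from seg import *
s=manip.get_state()
bgr=cv2.imread('pics/w1.png')
s['position']=np.array([0.49541233,0.255093,0.36167789]); s['ee_rot']=[-1.49128845e-04,1.44432543e-03,9.99998939e-01,1.20823922e-04]
C=cam('wrist',s); print('cam',-C[2].T@C[3])
for o in seg(bgr,C,(0,60,420,300)): print(np.round(o[0]),'c',np.round(o[1],1),'d',round(o[2],1),np.round(o[3][1]),round(o[3][2]),'fill',round(o[4],2))
# plate corner bolts / plate edges: top z=.012
print('bolts',np.round(onz(C,[[93,141],[116,250]],.013)[:,:2]*1000))
Cs,Cd=cam('scene'),cam('side')
g=lambda a,b,z:(np.round(onz(Cs,[a],z)[0]*1000),np.round(onz(Cd,[b],z)[0]*1000))
print('post top',g((229,190),(315,255),.145)); print('knob',g((235,149),(280,298),.169))
for n in('scene','side'):
    b=cv2.imread(f'pics/{n}0.png'); x0,y0=(200,130) if n=='scene' else (225,225)
    cv2.imwrite(f'pics/k_{n}.png',cv2.resize(b[y0:y0+110,x0:x0+110],(400,400),interpolation=cv2.INTER_CUBIC))
cv2.imwrite('pics/k.png',np.hstack([cv2.imread('pics/k_scene.png'),cv2.imread('pics/k_side.png')]))
E
```

```text
cam [0.42226956 0.2561239  0.50420217]
[  8. 284.] c [ 697.1 -208.2] d 47.3 [37. 65.] 86 fill 0.99
[240. 271.] c [669.9 187.3] d 56.3 [51. 52.] 44 fill 1.0
[208. 206.] c [560.5 142.3] d 48.8 [48. 51.] 45 fill 0.34
[356. 206.] c [561.  370.1] d 55.6 [52. 49.] 53 fill 1.0
[280. 201.] c [553.  253.1] d 59.0 [59. 61.] 75 fill 0.29
[ 68. 173.] c [508.4 -66. ] d 71.6 [73. 70.] 89 fill 1.0
[290. 119.] c [431.8 268.5] d 51.7 [52. 51.] 45 fill 0.28
[197. 119.] c [432.  134.9] d 54.7 [50. 49.] 67 fill 1.0
[366. 112.] c [423.6 375.4] d 55.6 [56. 56.] 5 fill 0.28
bolts [[461. -20.]
 [633. -11.]]
post top (array([ 619., -160.,  145.]), array([ 611., -176.,  145.]))
knob (array([ 494., -231.,  169.]), array([ 480., -250.,  169.]))
```

View pics/k.png

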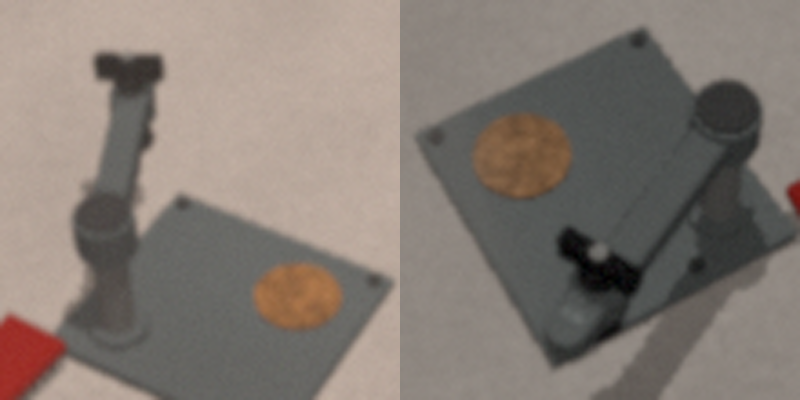

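Run:
```python
from h import *
Cs,Cd=cam('scene'),cam('side')
def tri(a,b):
    o1,v1=ray(Cs,[a]);o2,v2=ray(Cd,[b]);v1,v2=v1[0],v2[0]
    A=np.c_[v1,-v2];x=np.linalg.lstsq(A,o2-o1,rcond=None)[0];p,q=o1+v1*x[0],o2+v2*x[1];return np.round(500*(p+q),1),round(1000*np.linalg.norm(p-q),1)
S=lambda u,v:(200+u/3.636,130+v/3.636)
D=lambda u,v:(225+(u-400)/3.636,225+v/3.636)
print('knob dot',tri(S(127,57),D(598,250)))
print('post top',tri(S(104,210),D(727,107)))
print('pad',tri(S(298,296),D(522,156)))
z=.175
print('bar ends side',np.round(onz(Cd,[D(572,243),D(628,278)],z)*1000), 'scene',np.round(onz(Cs,[S(97,66),S(161,66)],z)*1000))
```

```text
knob dot (array([ 483. , -240.3,  169.5]), np.float64(1.5))
post top (array([ 611.7, -170.3,  141. ]), np.float64(4.4))
pad (array([507.2, -65. ,  10.6]), np.float64(3.7))
bar ends side [[ 471. -232.  175.]
 [ 489. -268.  175.]] scene [[ 509. -248.  175.]
 [ 483. -206.  175.]]
```

Emit:
{"api": "carry_out", "payload": {
  "moves": [100,1,0,-3.7,0,100,1,0,-3.7,0,100,1,0,-3.7,0,100,1,0,-3.7,0,100,1,0,-3.7,0,100,0.8,0,-3.7,0,100,0,0,-2.8,0,100,0,0,0,0,100,0,0,0,0,100,0,0,0,0]
}}

```text
clock: 2.2
position: [0.5535, 0.2572, 0.1133]
ee_rot: [0.002, 0.002, 1.0, 0.001]
contact_force: [0.3, 0.1, -0.4]
width: 0.0855
```

Run:
```python
from seg import *
s,im=snap('wrist','w2.png'); print(s['position'],s['ee_rot'])
C=cam('wrist',s)
for o in seg(im[:,:,::-1].copy(),C,None,.014,1500): print(np.round(o[0]),'c',np.round(o[1],1),'d',round(o[2],1),np.round(o[3][1]),round(o[3][2]),'fill',round(o[4],2))
```

```text
[0.55351165 0.2571705  0.11325892] [1.62394914e-03 1.82818564e-03 9.99996836e-01 5.89879163e-04]
[203. 338.] c [667.8 190.3] d 56.8 [51. 55.] 44 fill 1.0
[137. 220.] c [559.4 144.2] d 49.2 [48. 52.] 39 fill 0.35
[425. 218.] c [560.1 368.2] d 56.9 [53. 49.] 53 fill 1.0
[275. 209.] c [552.4 253.2] d 59.0 [58. 60.] 90 fill 0.28
[100.  41.] c [434.4 137.5] d 55.5 [53. 49.] 67 fill 1.0
```

View pics/w2.png

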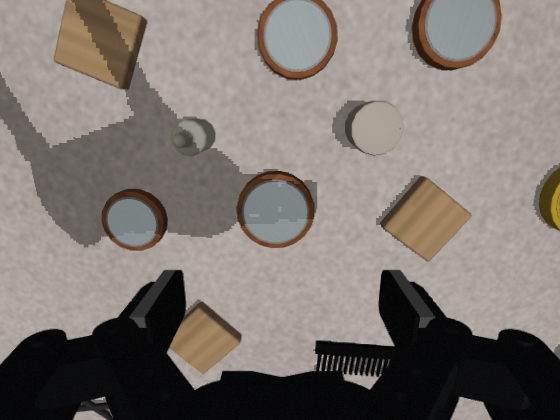

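Emit:
{"api": "carry_out", "payload": {
  "moves": [100,-0.1,-0.4,-2.5,0,100,0,0,-2.5,0,100,0,0,-2.5,0,100,0,0,-2.5,0,100,0,0,-1.3,0,100,0,0,0,0,0,0,0,0,0,0,0,0,0,0,0,0,0,0,0,0,0,0,0,0],
  "squeeze": 40
}}

```text
clock: 3.25
position: [0.5528, 0.2531, 0.0005]
ee_rot: [0.002, 0.002, 1.0, 0.001]
contact_force: [-0.8, -0.3, 5.7]
width: 0.0582
```

Emit:
{"api": "carry_out", "payload": {
  "moves": [0,0,0,3,0,0,0,0,3,0,0,0,0,3,0,0,-0.6,-4.5,0,0,0,-0.6,-4.5,0,0,0,-0.6,-4.5,0,0,0,-0.6,-4.5,0,0,0,-0.6,-4.5,0,0,0,-0.6,-4.5,0,0,0,-0.6,-4.5,0,0]
}}

```text
clock: 4.25
position: [0.5094, -0.0642, 0.0894]
ee_rot: [0.001, 0.002, 1.0, -0.0]
contact_force: [-0.0, 0.7, 0.3]
width: 0.058
```

Emit:
{"api": "carry_out", "payload": {
  "moves": [0,0,0,0,0,0,0,0,0,0,0,0,0,0,0,0,0,0,0,0,0,0,0,0,0,0,0,0,0,0,0,0,0,0,0,0,0,0,0,0,0,0,0,0,0,0,0,0,0,0]
}}

```text
clock: 5.25
position: [0.5094, -0.0624, 0.0883]
ee_rot: [-0.0, 0.002, 1.0, 0.0]
contact_force: [0.7, 0.7, -0.6]
width: 0.0578
```

Run:
```python
from seg import *
s,im=snap('wrist','w3.png'); print(s['position'],s['ee_rot'],s['width'])
C=cam('wrist',s)
for o in seg(im[:,:,::-1].copy(),C,None,.015,1000): print(np.round(o[0]),'c',np.round(o[1],1),'d',round(o[2],1),np.round(o[3][1]),round(o[3][2]),'fill',round(o[4],2))
```

```text
[ 0.50938217 -0.06238313  0.08830629] [-2.07068854e-05  1.90396559e-03  9.99998185e-01  6.20708825e-05] 0.05779427391462802
[534. 285.] c [552.7 120.2] d 28.6 [53. 37.] 14 fill 1.0
[280. 259.] c [543.2 -62.6] d 112.6 [ 97. 136.] 90 fill 0.47
[549. 106.] c [435.6 106.8] d 27.6 [51. 24.] 13 fill 1.0
```

View pics/w3.png

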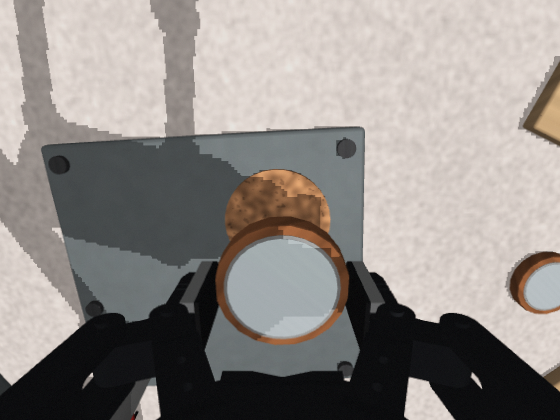

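Mirror 4 is held and centred between the fingers. The cork pad's edge is visible, with columns ≈225–331 and top row ≈169. I compute both centres.

```bash
cat >> seg.py <<'E'
def circ(P):
    A=np.c_[2*P,np.ones(len(P))]; x=np.linalg.lstsq(A,(P**2).sum(1),rcond=None)[0]; return x[:2],np.sqrt(x[2]+x[0]**2+x[1]**2)
E
python3 - <<'E'
from seg import *
s=manip.get_state(); C=cam('wrist',s)
b=cv2.imread('pics/w3.png'); h=cv2.cvtColor(b,cv2.COLOR_BGR2HSV)
m=((h[:,:,0]<22)&(h[:,:,1]>75)).astype(np.uint8); m[:, :200]=0; m[:,360:]=0
c=max(cv2.findContours(m,0,1)[0],key=cv2.contourArea)[:,0]
p=c[(c[:,1]<205)]; cc,r=circ(onz(C,p,.015)[:,:2]*1000); print('pad',cc,r)
p=c[(c[:,1]>292)&(c[:,1]<341)]; cc,r=circ(onz(C,p,s['position'][2]+.007)[:,:2]*1000); print('mirror',cc,r, s['position'])
E
```

```text
pad [507.40696379 -64.74114879] 35.37436157165205
mirror [513.09243258 -61.54727782] 30.636182468265098 [ 0.50936947 -0.06241855  0.08830287]
```

Emit:
{"api": "carry_out", "payload": {
  "moves": [0,-0.2,-0.2,-2.2,0,0,0,0,-2.2,0,0,0,0,-1.8,0,0,0,0,-1,0,0,0,0,0,0,0,0,0,0,0,50,0,0,0,0,75,0,0,0,0,100,0,0,0,0,100,0,0,0,0]
}}

```text
clock: 6.3
position: [0.5077, -0.0644, 0.0168]
ee_rot: [0.0, 0.002, 1.0, -0.0]
contact_force: [0.5, -0.1, 0.3]
width: 0.085
```

Emit:
{"api": "carry_out", "payload": {
  "moves": [100,0,0,0,0,100,0,0,3,0,100,0,0,4,0,100,-1,4.8,3,0,100,-1,4.8,0,0,100,-1,4.8,0,0,100,-1,4.8,0,0,100,-1,4.8,0,0,100,-1,4.8,0,0,100,-1,4.8,0,0]
}}

```text
clock: 7.3
position: [0.438, 0.2672, 0.1126]
ee_rot: [0.0, 0.002, 1.0, 0.0]
contact_force: [1.2, -0.5, 0.7]
width: 0.0855
```

Emit:
{"api": "carry_out", "payload": {
  "moves": [100,-0.5,4,0,0,100,-0.5,4,0,0,100,-0.3,2.4,0,0,100,0,0,0,0,100,0,0,0,0,100,0,0,0,0,100,0,0,0,0,100,0,0,0,0,100,0,0,0,0,100,0,0,0,0]
}}

```text
clock: 8.3
position: [0.4259, 0.3689, 0.1125]
ee_rot: [0.0, 0.002, 1.0, 0.0]
contact_force: [-0.6, -0.5, 0.2]
width: 0.0856
```

```bash
cat > look.py <<'E'
import sys
from seg import *
z=float(sys.argv[2]) if len(sys.argv)>2 else .013
s,im=snap('wrist',sys.argv[1]+'.png'); print(s['clock'],np.round(s['position'],4),round(s['width'],4))
C=cam('wrist',s)
for o in seg(im[:,:,::-1].copy(),C,None,z,1200): print(np.round(o[0]),'c',np.round(o[1],1),'d',round(o[2],1),np.round(o[3][1]),round(o[3][2],1),'fill',round(o[4],2))
E
python3 look.py w4
```

```text
8.3 [0.4259 0.3689 0.1125] 0.0856
[284. 353.] c [554.6 370.9] d 55.9 [53. 55.] 53.3 fill 1.0
[ 11. 223.] c [434.9 157.2] d 34.1 [21. 55.] 75.5 fill 1.0
[156. 216.] c [430.  270.3] d 53.1 [53. 55.] 84.9 fill 0.31
[290. 207.] c [422.3 376.2] d 56.0 [55. 57.] 83.6 fill 0.29
```

Emit:
{"api": "carry_out", "payload": {
  "moves": [100,-0.4,0.7,-2.5,0,100,0,0,-2.5,0,100,0,0,-2.5,0,100,0,0,-2.5,0,100,0,0,-1.3,0,100,0,0,0,0,0,0,0,0,0,0,0,0,0,0,0,0,0,0,0,0,0,0,0,0]
}}

```text
clock: 9.35
position: [0.4227, 0.377, 0.0012]
ee_rot: [0.001, 0.002, 1.0, 0.001]
contact_force: [-0.8, -0.5, 6.4]
width: 0.0549
```

Emit:
{"api": "carry_out", "payload": {
  "moves": [0,0,0,0,0,0,0,0,3,0,0,0,0,4,0,0,1,-4.8,3,0,0,1,-4.8,0,0,0,1,-4.8,0,0,0,1,-4.8,0,0,0,1,-4.8,0,0,0,1,-4.8,0,0,0,1,-4.8,0,0]
}}

```text
clock: 10.35
position: [0.4908, 0.0447, 0.0963]
ee_rot: [0.001, 0.002, 1.0, 0.0]
contact_force: [1.0, 0.1, -0.7]
width: 0.0551
```

Emit:
{"api": "carry_out", "payload": {
  "moves": [0,0.5,-4,0,0,0,0.5,-4,0,0,0,0.5,-2.5,0,0,0,0,0,0,0,0,0,0,0,0,0,0,0,0,0,0,0,0,0,0,0,0,0,0,0,0,0,0,0,0,0,0,0,0,0]
}}

```text
clock: 11.35
position: [0.5054, -0.0579, 0.0955]
ee_rot: [-0.0, 0.001, 1.0, 0.0]
contact_force: [0.0, -1.3, -0.1]
width: 0.055
```

```bash
python3 look.py w5 .029
```

```text
11.35 [ 0.5054 -0.0579  0.0955] 0.055
[278. 258.] c [534.3 -59.3] d 103.2 [ 87. 124.] 86.6 fill 0.4
[544. 112.] c [432.9 102.8] d 36.5 [58. 32.] 12.7 fill 1.0
```

View pics/w5.png

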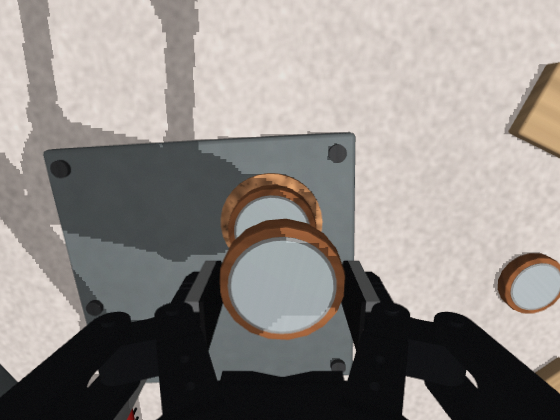

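Mirror 4 sits concentric on the pad. I'll place mirror 3 on it.

Emit:
{"api": "carry_out", "payload": {
  "moves": [0,0.2,-0.7,-2,0,0,0,0,-2,0,0,0,0,-1.5,0,0,0,0,-1,0,0,0,0,0,0,0,0,0,0,0,50,0,0,0,0,75,0,0,0,0,100,0,0,0,0,100,0,0,0,0]
}}

```text
clock: 12.4
position: [0.5076, -0.0654, 0.0309]
ee_rot: [0.0, 0.002, 1.0, -0.0]
contact_force: [-0.2, -0.2, 0.2]
width: 0.0856
```

Emit:
{"api": "carry_out", "payload": {
  "moves": [100,0,0,0,0,100,0,0,3,0,100,0,0,4,0,100,-1,4.8,2,0,100,-1,4.8,0,0,100,-1,4.8,0,0,100,-1,4.8,0,0,100,-1,4.8,0,0,100,-1,4.8,0,0,100,-1.5,4.8,0,0]
}}

```text
clock: 13.4
position: [0.4329, 0.2697, 0.1197]
ee_rot: [0.001, 0.002, 1.0, 0.0]
contact_force: [0.6, 0.7, 0.5]
width: 0.0853
```

Emit:
{"api": "carry_out", "payload": {
  "moves": [100,0,0,0,0,100,0,0,0,0,100,0,0,0,0,100,0,0,0,0,100,0,0,0,0,100,0,0,0,0,100,0,0,0,0,100,0,0,0,0,100,0,0,0,0,100,0,0,0,0]
}}

```text
clock: 14.4
position: [0.433, 0.2677, 0.1194]
ee_rot: [0.0, 0.002, 1.0, 0.0]
contact_force: [0.3, 0.1, 0.5]
width: 0.0855
```

```bash
python3 look.py w6 .012
```

```text
14.4 [0.433  0.2677 0.1194] 0.0855
[282. 205.] c [430.7 268.7] d 52.8 [52. 54.] 89.8 fill 0.31
[113. 206.] c [430.9 136.2] d 57.8 [52. 53.] 67.2 fill 1.0
```

Emit:
{"api": "carry_out", "payload": {
  "moves": [100,-0.2,0.1,-2.5,0,100,0,0,-2.5,0,100,0,0,-2.5,0,100,0,0,-2.5,0,100,0,0,-2,0,100,0,0,0,0,0,0,0,0,0,0,0,0,0,0,0,0,0,0,0,0,0,0,0,0]
}}

```text
clock: 15.45
position: [0.4321, 0.2692, 0.0011]
ee_rot: [0.001, 0.002, 1.0, 0.001]
contact_force: [-0.8, -0.2, 6.5]
width: 0.0516
```

Emit:
{"api": "carry_out", "payload": {
  "moves": [0,0,0,0,0,0,0,0,3,0,0,0,0,4,0,0,1.1,-4.8,4,0,0,1.1,-4.8,0,0,0,1.1,-4.8,0,0,0,1.1,-4.8,0,0,0,1.1,-4.8,0,0,0,1.1,-4.8,0,0,0,1.1,-4.8,0,0]
}}

```text
clock: 16.45
position: [0.5061, -0.0592, 0.1019]
ee_rot: [0.001, 0.002, 1.0, -0.0]
contact_force: [1.9, -0.4, 0.1]
width: 0.0513
```

Emit:
{"api": "carry_out", "payload": {
  "moves": [0,0,0,0,0,0,0,0,0,0,0,0,0,0,0,0,0,0,0,0,0,0,0,0,0,0,0,0,0,0,0,0,0,0,0,0,0,0,0,0,0,0,0,0,0,0,0,0,0,0]
}}

```text
clock: 17.45
position: [0.5057, -0.0571, 0.1009]
ee_rot: [-0.0, 0.002, 1.0, 0.0]
contact_force: [1.0, -0.4, -0.6]
width: 0.0522
```

```bash
python3 look.py w7 .04
```

```text
17.45 [ 0.5057 -0.0571  0.1009] 0.0522
[526. 279.] c [543.6 113.1] d 45.8 [49. 42.] 50.1 fill 0.41
[277. 254.] c [528.4 -58.9] d 96.2 [ 80. 117.] 89.8 fill 0.43
[541. 112.] c [432.8  97.7] d 38.6 [43. 45.] 66.9 fill 1.0
```

View pics/w7.png

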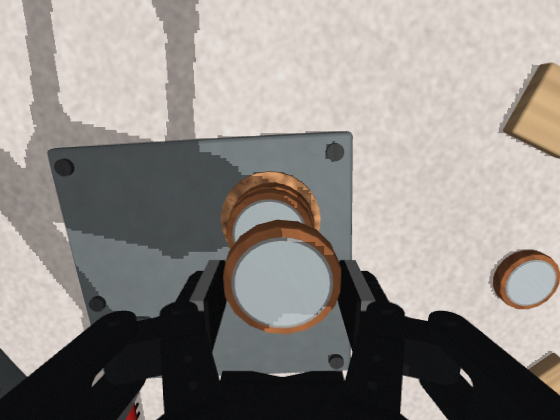

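Emit:
{"api": "carry_out", "payload": {
  "moves": [0,0.3,-0.8,-2,0,0,0,0,-1.7,0,0,0,0,-1,0,0,0,0,-1,0,0,0,0,0,0,0,0,0,0,0,50,0,0,0,0,75,0,0,0,0,100,0,0,0,0,100,0,0,0,0]
}}

```text
clock: 18.5
position: [0.5088, -0.0652, 0.0441]
ee_rot: [0.0, 0.002, 1.0, 0.0]
contact_force: [0.1, 0.0, -0.0]
width: 0.0852
```

Emit:
{"api": "carry_out", "payload": {
  "moves": [100,0,0,0,0,100,0,0,3,0,100,0,0,3,0,100,0.8,4.5,1,0,100,0.8,4.5,0,0,100,0.8,4.5,0,0,100,0.8,4.5,0,0,100,1.2,2.7,0,0,100,0,0,0,0,100,0,0,0,0]
}}

```text
clock: 19.5
position: [0.5524, 0.1421, 0.1136]
ee_rot: [-0.0, 0.001, 1.0, -0.0]
contact_force: [-0.4, -0.9, -0.2]
width: 0.0852
```

```bash
python3 look.py w8 .011
```

```text
19.5 [0.5524 0.1421 0.1136] 0.0852
[331. 339.] c [669.6 186.1] d 59.0 [55. 52.] 43.7 fill 1.0
[280. 221.] c [560.8 141.2] d 49.1 [49. 50.] 89.9 fill 0.33
[548. 221.] c [562.7 351.9] d 37.0 [65. 32.] 13.8 fill 1.0
[ 17. 155.] c [511.7 -51.4] d 50.9 [38. 73.] 76.4 fill 0.83
[269.  40.] c [433.5 134.3] d 54.3 [50. 50.] 67.3 fill 1.0
```

Emit:
{"api": "carry_out", "payload": {
  "moves": [100,0.8,-0.1,-2.5,0,100,0,0,-2.5,0,100,0,0,-2.5,0,100,0,0,-2.5,0,100,0,0,-1.4,0,100,0,0,0,0,0,0,0,0,0,0,0,0,0,0,0,0,0,0,0,0,0,0,0,0]
}}

```text
clock: 20.55
position: [0.5617, 0.1405, 0.0016]
ee_rot: [0.001, 0.002, 1.0, -0.0]
contact_force: [-1.3, -1.8, 6.8]
width: 0.048
```

Emit:
{"api": "carry_out", "payload": {
  "moves": [0,0,0,0,0,0,0,0,3,0,0,0,0,4,0,0,-1.1,-4.1,4,0,0,-1.1,-4.1,1,0,0,-1.1,-4.1,0,0,0,-1.1,-4.1,0,0,0,-1.1,-4.1,0,0,0,0,0,0,0,0,0,0,0,0]
}}

```text
clock: 21.55
position: [0.5072, -0.059, 0.1147]
ee_rot: [0.001, 0.003, 1.0, 0.0]
contact_force: [-0.3, -0.7, -0.4]
width: 0.0478
```

```bash
python3 look.py w9 .054
```

```text
21.55 [ 0.5072 -0.059   0.1147] 0.0478
[543. 366.] c [619.9 141.2] d 35.5 [52. 27.] 49.7 fill 1.0
[278. 249.] c [526.4 -60.4] d 91.8 [ 73. 117.] 89.6 fill 0.46
[536. 110.] c [433.3  92.8] d 42.1 [46. 42.] 67.5 fill 1.0
```

View pics/w9.png

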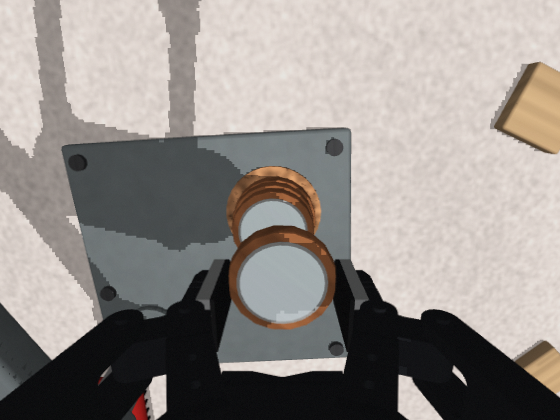

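Emit:
{"api": "carry_out", "payload": {
  "moves": [0,0.1,-0.6,-2,0,0,0,0,-2,0,0,0,0,-1.2,0,0,0,0,-0.7,0,0,0,0,0,0,0,0,0,0,0,50,0,0,0,0,75,0,0,0,0,100,0,0,0,0,100,0,0,0,0]
}}

```text
clock: 22.6
position: [0.5083, -0.0644, 0.0552]
ee_rot: [-0.0, 0.002, 1.0, -0.0]
contact_force: [-0.4, -0.4, -0.2]
width: 0.0848
```

Emit:
{"api": "carry_out", "payload": {
  "moves": [100,0,0,0,0,100,0,0,3,0,100,0,0,3,0,100,-1.5,4,0,-0.1,100,-1.5,4,0,-0.1,100,-1.5,4,0,-0.1,100,-1.5,4,0,-0.1,100,-1.5,4,0,0,100,0,0,0,0,100,0,0,0,0]
}}

```text
clock: 23.6
position: [0.4331, 0.1362, 0.1153]
ee_rot: [0.0, 0.199, 0.98, -0.0]
contact_force: [0.2, -0.2, -0.7]
width: 0.0853
```

```bash
python3 look.py w10 .013
```

```text
23.6 [0.4331 0.1362 0.1153] 0.0853
[277. 209.] c [430.7 134.6] d 55.3 [49. 50.] 67.0 fill 1.0
```

Emit:
{"api": "carry_out", "payload": {
  "moves": [100,-0.2,-0.2,-2.5,0,100,0,0,-2.5,0,100,0,0,-2.5,0,100,0,0,-2.5,0,100,0,0,-1.6,0,100,0,0,0,0,0,0,0,0,0,0,0,0,0,0,0,0,0,0,0,0,0,0,0,0]
}}

```text
clock: 24.65
position: [0.4325, 0.1335, 0.0005]
ee_rot: [0.001, 0.2, 0.98, 0.0]
contact_force: [-0.0, -2.6, 5.6]
width: 0.0486
```

Emit:
{"api": "carry_out", "payload": {
  "moves": [0,0,0,0,0,0,0,0,4,0,0,0,0,4,0,0,1.5,-4,4.5,0.1,0,1.5,-4,0,0.1,0,1.5,-4,0,0.1,0,1.5,-4,0,0.1,0,1.5,-4,0,0,0,0,0,0,0,0,0,0,0,0]
}}

```text
clock: 25.65
position: [0.5032, -0.0591, 0.1155]
ee_rot: [-0.0, 0.003, 1.0, 0.0]
contact_force: [-0.3, 1.0, -0.8]
width: 0.049
```

```bash
python3 look.py w11 .065
```

```text
25.65 [ 0.5032 -0.0591  0.1155] 0.049
[281. 261.] c [523.7 -59.4] d 94.6 [ 73. 111.] 89.7 fill 0.98
```

View pics/w11.png

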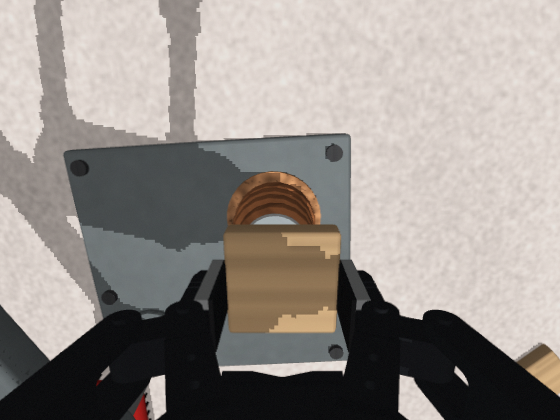

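Emit:
{"api": "carry_out", "payload": {
  "moves": [0,0.6,-0.6,-2,0,0,0,0,-1.5,0,0,0,0,-0.8,0,0,0,0,-0.6,0,0,0,0,0,0,0,0,0,0,0,50,0,0,0,0,75,0,0,0,0,100,0,0,0,0,100,0,0,0,0]
}}

```text
clock: 26.7
position: [0.5095, -0.0647, 0.0667]
ee_rot: [0.0, 0.002, 1.0, -0.0]
contact_force: [-0.9, 0.2, -0.4]
width: 0.0856
```

Emit:
{"api": "carry_out", "payload": {
  "moves": [100,0,0,0,0,100,0,0,3,0,100,0,0,4,0,100,0,0,4,0,100,-0.6,-4.4,4,0,100,-0.6,-4.4,4,0,100,-0.6,-4.4,4,0,100,-0.7,-4.3,0,0,100,0,0,0,0,100,0,0,0,0]
}}

```text
clock: 27.7
position: [0.4868, -0.2185, 0.2765]
ee_rot: [-0.0, 0.003, 1.0, 0.001]
contact_force: [0.5, 0.7, -0.1]
width: 0.0853
```

Run:
```python
from h import *
s,im=snap('wrist','w12.png'); print(s['clock'],s['position'],s['ee_rot'],s['qpos'])
```

```text
27.7 [ 0.48679212 -0.21851388  0.27649604] [-2.99181051e-04  3.09382974e-03  9.99994984e-01  6.08698291e-04] [-5.52859118e-01  1.91090607e-01  1.50863935e+00  7.31336271e-04
  1.44300900e+00 -2.11756139e+00]
```

View pics/w12.png

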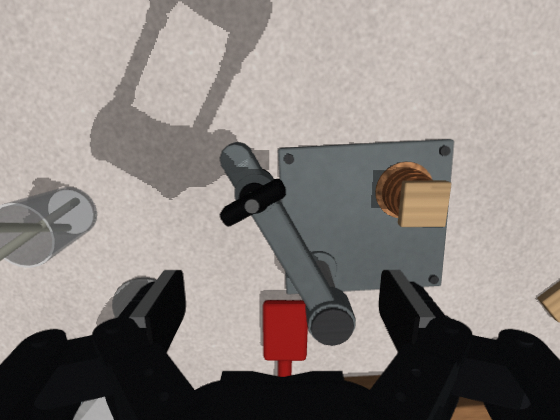

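Knob screw end at (252,206), bar from (222,217) to (284,187), arm tip (235,152), post top (331,324). The stack stands neatly with the block on top.

Run:
```python
from seg import *
s=manip.get_state(); Cw=cam('wrist',s); Cs,Cd=cam('scene'),cam('side')
S=lambda u,v:(200+u/3.636,130+v/3.636)
D=lambda u,v:(225+(u-400)/3.636,225+v/3.636)
def tri(*L):
    A=np.zeros((3,3));b=np.zeros(3)
    for C,p in L:
        o,v=ray(C,[p]);v=v[0]/np.linalg.norm(v[0]);M=np.eye(3)-np.outer(v,v);A+=M;b+=M@o
    return np.round(np.linalg.solve(A,b)*1000,1)
k=[(Cs,S(127,57)),(Cd,D(598,250)),(Cw,(252,206))]; p=[(Cs,S(104,210)),(Cd,D(727,107)),(Cw,(331,324))]
for n,x in(('knob',k),('post',p)): print(n,tri(*x),tri(x[0],x[2]),tri(x[1],x[2]),tri(x[0],x[1]))
b=cv2.imread('pics/w12.png'); m=(b.max(2)<38).astype(np.uint8); k2=np.zeros_like(m); k2[170:235,210:300]=1
c=max(cv2.findContours(m*k2,0,1)[0],key=cv2.contourArea)[:,0]
for z in (.164,.17,.176):
    w=(onz(Cw,c,z)[:,:2]*1000).astype(np.float32); r=cv2.minAreaRect(w); print(z,np.round(r[0],1),np.round(r[1],1),round(r[2],1), 'dot',np.round(onz(Cw,[(252,206)],z)*1000,1))
print('post',onz(Cw,[(331,324)],.145)*1000,'tip',onz(Cw,[(235,152)],.134)*1000)
print('stack top block c',onz(Cw,[(401,184),(449,183),(450,226),(402,227)],.078).round(4))
print('standmirror',onz(Cd,[(388,350)],0)*1000,'cup',onz(Cd,[(360,403)],0)*1000)
```

```text
knob [ 483.3 -240.   169.6] [ 483.3 -239.3  170.4] [ 484.2 -239.8  167.5] [ 483.  -240.3  169.5]
post [ 611.6 -169.9  140.9] [ 610.6 -168.9  141.7] [ 615.9 -168.1  134.4] [ 611.7 -170.3  141. ]
0.164 [ 479.9 -241.3] [24.3 56.7] 27.0 dot [[ 485.2 -240.1  164. ]]
0.17 [ 478.4 -240.7] [23.7 55.3] 27.0 dot [[ 483.5 -239.6  170. ]]
0.176 [ 476.8 -240.1] [23.2 54. ] 27.0 dot [[ 481.9 -239.   176. ]]
post [[ 608.46033703 -169.80987311  145.        ]] tip [[ 446.03813737 -255.87188309  134.        ]]
stack top block c [[ 0.4862 -0.0916  0.078 ]
 [ 0.4853 -0.0408  0.078 ]
 [ 0.5331 -0.0329  0.078 ]
 [ 0.5339 -0.0858  0.078 ]]
standmirror [[ 684.3227402  -413.93076572    0.        ]] cup [[ 556.74934086 -486.91253765    0.        ]]
```

Triangulated heights (corrected by the post) put the knob about 6–8 mm down, leaving only about 3–5 mm of clearance. I'll run the screw up to its stop, which also gives me an angle reference. First I pre-wind the wrist.

Emit:
{"api": "carry_out", "payload": {
  "moves": [100,-0.1,-0.7,0,-0.15,100,-0.1,-0.7,0,-0.15,100,-0.1,-0.7,0,-0.15,100,0,0,0,-0.15,100,0,0,0,-0.15,100,0,0,0,-0.15,100,0,0,0,-0.15,100,0,0,0,-0.15,100,0,0,0,-0.15,100,0,0,0,-0.15]
}}

```text
clock: 28.75
position: [0.4844, -0.2369, 0.2762]
ee_rot: [-0.001, 0.684, 0.729, 0.0]
contact_force: [0.1, 0.1, -0.5]
width: 0.0854
```

Emit:
{"api": "carry_out", "payload": {
  "moves": [100,0,0,0,-0.15,100,0,0,0,-0.15,100,0,0,0,-0.15,100,0,0,0,-0.15,100,0,0,0,-0.15,100,0,0,0,-0.15,100,0,0,0,-0.15,100,0,0,0,-0.15,100,0,0,0,-0.15,100,0,0,0,-0.15]
}}

```text
clock: 29.75
position: [0.4844, -0.2369, 0.2762]
ee_rot: [-0.001, 0.998, 0.067, -0.001]
contact_force: [-0.1, 0.1, -0.2]
width: 0.0854
```

Emit:
{"api": "carry_out", "payload": {
  "moves": [40,0,0,0,-0.15,40,0,0,0,-0.15,40,0,0,0,-0.15,40,0,0,0,-0.15,40,0,0,0,-0.15,40,0,0,0,-0.15,40,0,0,0,-0.15,40,0,0,0,-0.15,40,0,0,0,-0.04,40,0,0,0,0]
}}

```text
clock: 30.75
position: [0.4843, -0.2371, 0.2763]
ee_rot: [-0.0, 0.853, -0.523, -0.001]
contact_force: [0.5, -0.2, -0.5]
width: 0.0339
```

```bash
cat > st.py <<'E'
from h import *
s=manip.get_state(); q=s['ee_rot']; y=R.from_quat([q[1],q[2],q[3],q[0]]).as_matrix()[:,1]
print(round(s['clock'],2),'pos',np.round(s['position'],4),'jaw deg',round(np.degrees(np.arctan2(y[1],y[0])),2),'q6',round(s['qpos'][5],3),'w',round(s['width'],4),'F',np.round(s['contact_force'],1),'M',np.round(s['moment'],3))
E
python3 st.py
python3 - <<'E'
from h import *
s,im=snap('wrist','w13.png'); C=cam('wrist',s)
print(proj(C,[[.483,-.24,.174]]))
E
```

```text
30.75 pos [ 0.4843 -0.2371  0.2763] jaw deg -153.01 q6 2.086 w 0.0339 F [ 0.5 -0.2 -0.5] M [-0.038  0.006  0.054]
[[286.31032913 208.90967394]]
```

View pics/w13.png

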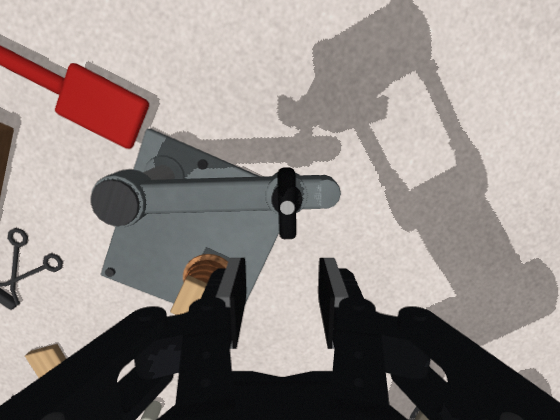

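Emit:
{"api": "carry_out", "payload": {
  "moves": [40,-0.1,-0.3,-3,0,40,0,0,-3,0,40,0,0,-3,0,40,0,0,-2.5,0,40,0,0,-1.6,0,40,0,0,0,0,0,0,0,0,0,0,0,0,0,0,0,0,0,0,0,0,0,0,0,0],
  "squeeze": 60
}}

```text
clock: 31.8
position: [0.4828, -0.2423, 0.1466]
ee_rot: [0.001, 0.852, -0.523, -0.0]
contact_force: [-4.4, -0.6, 1.1]
width: 0.0128
```

```bash
python3 st.py
```

```text
31.8 pos [ 0.4828 -0.2423  0.1466] jaw deg -153.13 q6 2.08 w 0.0128 F [-4.4 -0.6  1.1] M [-0.141  0.562  0.096]
```

Emit:
{"api": "carry_out", "payload": {
  "moves": [0,0,0,0.03,0.15,0,0,0,0.03,0.15,0,0,0,0.03,0.15,0,0,0,0.03,0.15,0,0,0,0.03,0.15,0,0,0,0.03,0.15,0,0,0,0.03,0.15,0,0,0,0.03,0.15,0,0,0,0.03,0.15,0,0,0,0.03,0.15]
}}

```text
clock: 32.8
position: [0.4831, -0.2416, 0.1495]
ee_rot: [-0.0, 0.98, 0.2, 0.0]
contact_force: [-2.9, 1.1, 0.7]
width: 0.013
```

```bash
python3 st.py
```

```text
32.8 pos [ 0.4831 -0.2416  0.1495] jaw deg -66.89 q6 0.574 w 0.013 F [-2.9  1.1  0.7] M [ 0.122  0.582 -0.05 ]
```

Emit:
{"api": "carry_out", "payload": {
  "moves": [0,0,0,0.03,0.15,0,0,0,0.03,0.15,0,0,0,0.03,0.15,0,0,0,0.03,0.15,0,0,0,0.03,0.15,0,0,0,0.03,0.15,0,0,0,0.02,0.1,0,0,0,0.02,0.1,0,0,0,0.02,0.1,0,0,0,0.02,0.1]
}}

```text
clock: 33.8
position: [0.4826, -0.2417, 0.1519]
ee_rot: [-0.0, 0.659, 0.752, -0.0]
contact_force: [-4.4, 0.5, 0.8]
width: 0.0132
```

```bash
python3 st.py
```

```text
33.8 pos [ 0.4826 -0.2417  0.1519] jaw deg 7.49 q6 -0.724 w 0.0132 F [-4.4  0.5  0.8] M [-0.032  0.685 -0.114]
```

Emit:
{"api": "carry_out", "payload": {
  "moves": [0,0,0,0.02,0.08,0,0,0,0.01,0.08,0,0,0,0.02,0.08,0,0,0,0.01,0.08,0,0,0,0.02,0.08,0,0,0,0.01,0.08,0,0,0,0.02,0.08,0,0,0,0.01,0.08,0,0,0,0,0,0,0,0,0,0]
}}

```text
clock: 34.8
position: [0.4824, -0.242, 0.1532]
ee_rot: [-0.001, 0.392, 0.92, -0.0]
contact_force: [-4.7, -0.5, 1.6]
width: 0.0129
```

```bash
python3 st.py
```

```text
34.8 pos [ 0.4824 -0.242   0.1532] jaw deg 43.87 q6 -1.358 w 0.0129 F [-4.7 -0.5  1.6] M [-0.133  0.915  0.072]
```

Emit:
{"api": "carry_out", "payload": {
  "moves": [0,0,0,0.02,0.08,0,0,0,0.01,0.08,0,0,0,0.02,0.08,0,0,0,0.01,0.08,0,0,0,0.02,0.08,0,0,0,0.01,0.08,0,0,0,0,0,0,0,0,0,0,0,0,0,0,0,0,0,0,0,0]
}}

```text
clock: 35.8
position: [0.4823, -0.2424, 0.1541]
ee_rot: [-0.001, 0.162, 0.987, -0.001]
contact_force: [-5.5, -2.3, 2.4]
width: 0.013
```

```bash
python3 st.py
```

```text
35.8 pos [ 0.4823 -0.2424  0.1541] jaw deg 71.37 q6 -1.838 w 0.013 F [-5.5 -2.3  2.4] M [-0.295  0.907  0.048]
```

Emit:
{"api": "carry_out", "payload": {
  "moves": [0,0,0,0.01,0.08,0,0,0,0.01,0.08,0,0,0,0.02,0.08,0,0,0,0.01,0.08,0,0,0,0.01,0.08,0,0,0,0.01,0.08,0,0,0,0,0,0,0,0,0,0,0,0,0,0,0,0,0,0,0,0]
}}

```text
clock: 36.8
position: [0.4823, -0.2427, 0.155]
ee_rot: [-0.001, -0.077, 0.997, -0.001]
contact_force: [-6.5, -2.4, 3.3]
width: 0.0126
```

```bash
python3 st.py
```

```text
36.8 pos [ 0.4823 -0.2427  0.155 ] jaw deg 98.88 q6 -2.318 w 0.0126 F [-6.5 -2.4  3.3] M [-0.37   0.977  0.058]
```

Emit:
{"api": "carry_out", "payload": {
  "moves": [40,0,0,0,0,40,0,0,0,0,40,0,0,0,0,40,0,0,3,0,40,0,0,3,0,40,0,0,0,-0.15,40,0,0,0,-0.15,40,0,0,0,-0.15,40,0,0,0,-0.15,40,0,0,0,-0.15]
}}

```text
clock: 37.8
position: [0.484, -0.2419, 0.2144]
ee_rot: [0.001, 0.296, 0.955, 0.0]
contact_force: [0.0, -0.1, -1.2]
width: 0.0342
```

Emit:
{"api": "carry_out", "payload": {
  "moves": [40,0,0,0,-0.15,40,0,0,0,-0.15,40,0,0,0,-0.15,40,0,0,0,-0.15,40,0,0,0,-0.15,40,0,0,0,-0.15,40,0,0,0,-0.15,40,0,0,0,-0.15,40,0,0,0,-0.15,40,0,0,0,-0.15]
}}

```text
clock: 38.8
position: [0.484, -0.2419, 0.2144]
ee_rot: [0.0, 0.868, 0.497, 0.001]
contact_force: [-0.5, -1.0, -1.1]
width: 0.034
```

Emit:
{"api": "carry_out", "payload": {
  "moves": [40,0,0,0,-0.15,40,0,0,0,-0.15,40,0,0,0,-0.15,40,0,0,0,-0.15,40,0,0,0,-0.15,40,0,0,0,-0.14,40,0,0,0,0,40,0,0,0,0,40,0,0,0,0,40,0,0,0,0]
}}

```text
clock: 39.8
position: [0.4834, -0.242, 0.2143]
ee_rot: [0.0, 0.997, 0.079, 0.0]
contact_force: [0.6, 0.3, 0.2]
width: 0.034
```

```bash
python3 st.py
python3 - <<'E'
from h import *
s,im=snap('wrist','w14.png'); C=cam('wrist',s); b=im[:,:,::-1]
for z in (.174,.18): print(proj(C,[[.4835,-.240,z]]))
u,v=proj(C,[[.4835,-.240,.18]])[0].astype(int)
h=b.max(2); x0,y0=max(u-70,0),max(v-70,0); w=b[y0:v+50,x0:u+70]
g=((w.min(2)>110)).astype(np.uint8); n,l,stt,ce=cv2.connectedComponentsWithStats(g)
m=(w.max(2)<45).astype(np.uint8)
for c in cv2.findContours(m,0,1)[0]:
    if cv2.contourArea(c)>300:
        r=cv2.minAreaRect(c); print('dark',np.add(r[0],(x0,y0)),r[1:])
for i in range(1,n):
    if 20<stt[i,4]<400: print('blob',ce[i]+[x0,y0],stt[i,4])
E
```

```text
39.8 pos [ 0.4834 -0.242   0.2143] jaw deg -80.89 q6 0.819 w 0.034 F [0.6 0.3 0.2] M [-0.012  0.004 -0.009]
[[279.79979858 243.12476156]]
[[279.74112555 247.08085382]]
dark [326.5 277. ] ((38.0, 15.0), 90.0)
dark [237.5 277. ] ((38.0, 15.0), 90.0)
dark [282.5 239.5] ((93.0, 39.0), 90.0)
blob [220.7535014  186.01960784] 357
```

Emit:
{"api": "carry_out", "payload": {
  "moves": [40,-0.1,0,-3,0,40,0,0,-2.9,0,40,0,0,0,0,0,0,0,0,0,0,0,0,0,0,0,0,0,0,0,0,0,0,0,0,0,0,0,0,0,0,0,0,0.02,0.08,0,0,0,0.01,0.08]
}}

```text
clock: 40.85
position: [0.483, -0.2425, 0.1567]
ee_rot: [0.001, 0.987, 0.16, 0.001]
contact_force: [0.4, -0.3, 3.1]
width: 0.0129
```

Emit:
{"api": "carry_out", "payload": {
  "moves": [0,0,0,0.02,0.08,0,0,0,0.01,0.08,0,0,0,0.02,0.08,0,0,0,0.01,0.08,0,0,0,0.02,0.08,0,0,0,0.01,0.08,0,0,0,0.01,0.08,0,0,0,0,0,0,0,0,0,0,0,0,0,0,0]
}}

```text
clock: 41.85
position: [0.4884, -0.254, 0.1578]
ee_rot: [0.012, 0.908, 0.419, 0.002]
contact_force: [9.8, -26.6, -13.8]
width: 0.0129
```

```bash
python3 st.py
```

```text
41.85 pos [ 0.4884 -0.254   0.1578] jaw deg -40.49 q6 0.111 w 0.0129 F [  9.8 -26.6 -13.8] M [-4.    -0.658 -4.455]
```

The stop was reached: torque rose sharply and the arm swung slightly outward. I release and check the bar angle against the arm at θ=0.

Emit:
{"api": "carry_out", "payload": {
  "moves": [40,0,0,0,-0.1,40,0,0,0,0,40,0,0,0,0,40,0,0,3,0,40,0,0,4,0,40,0,0,4,0,40,0,0,4,0,40,0,0,0,0,40,0,0,0,0,40,0,0,0,0]
}}

```text
clock: 42.85
position: [0.4815, -0.2408, 0.3054]
ee_rot: [-0.001, 0.925, 0.38, -0.001]
contact_force: [-0.2, 0.5, -0.8]
width: 0.0345
```

```bash
python3 st.py; python3 -c "
from h import *
snap('wrist','w15.png')"
```

```text
42.85 pos [ 0.4815 -0.2408  0.3054] jaw deg -45.36 q6 0.198 w 0.0345 F [-0.2  0.5 -0.8] M [-0.001  0.011  0.048]
```

View pics/w15.png

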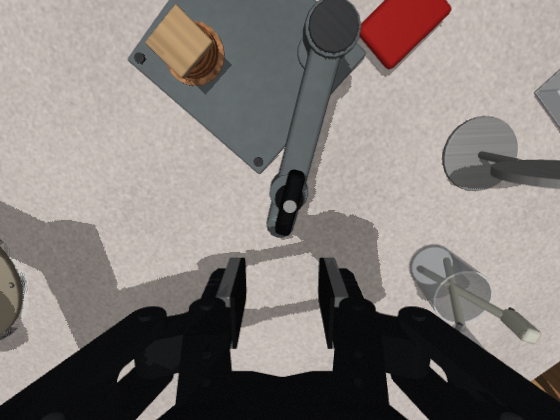

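The bar now lies along the arm, so the screw is fully up. Knob dot at (290,206), stack intact at (190,50). Next I plan the swing push.

Run:
```python
from h import *
s=manip.get_state(); C=cam('wrist',s)
k=onz(C,[(290,206)],.18)[0,:2]*1000; piv=np.array([612.5,-170.5]); print('knob',k, 'post',onz(C,[(332,25)],.145)*1000,'tip',onz(C,[(277,228)],.134)*1000)
a0=np.arctan2(*(k-piv)[::-1])%(2*np.pi); a1=np.arctan2(105.8,-105)
print('arm',np.degrees(a0),'dist',np.linalg.norm(k-piv),'swing',a0-a1)
n=18; p=s['position'][:2]*1000
P=[]
for i,t in enumerate(np.linspace(0,1,n+1)):
    f=a0+(a1-a0)*t; rel=(a0-a1)*(1-t); d=14+11*abs(np.cos(rel))+14.5*abs(np.sin(rel))
    if i==0: P.append(piv+105*np.array([np.cos(f),np.sin(f)])+(d+25)*np.array([-np.sin(f),np.cos(f)]))
    P.append(piv+105*np.array([np.cos(f),np.sin(f)])+d*np.array([-np.sin(f),np.cos(f)]))
P=np.array(P); print('to start',(P[0]-p)/10); print(np.round(np.diff(P,axis=0)/10,2).tolist()); print(P[[0,1,-1]])
```

```text
knob [ 485.53915786 -245.76961442] post [[ 611.91915126 -168.95871851  145.        ]] tip [[ 451.81749568 -262.50776722  134.        ]]
arm 210.66187557603712 dist 147.59596976970312 swing 1.32434389523043
to start [ 6.91241467 -3.10365292]
[[-1.27, 2.15], [-0.55, 0.53], [-0.51, 0.57], [-0.48, 0.62], [-0.43, 0.66], [-0.39, 0.7], [-0.34, 0.74], [-0.28, 0.77], [-0.22, 0.8], [-0.16, 0.82], [-0.1, 0.84], [-0.03, 0.85], [0.04, 0.86], [0.11, 0.86], [0.18, 0.85], [0.25, 0.84], [0.32, 0.82], [0.39, 0.8], [0.46, 0.77]]
[[ 550.60842317 -271.99872785]
 [ 537.85915662 -250.49393298]
 [ 520.79146024 -113.58301014]]
```

Emit:
{"api": "carry_out", "payload": {
  "moves": [0,3.5,-1.6,0,0,0,3.4,-1.5,0,0,0,0,0,-3.7,0,0,0,0,-3.7,0,0,0,0,-3.7,0,0,0,0,-3.7,0,0,0,0,-3.7,0,0,0,0,0,0,0,0,0,0,0,0,0,0,0,0]
}}

```text
clock: 43.9
position: [0.5524, -0.2736, 0.1233]
ee_rot: [0.001, 0.925, 0.379, 0.001]
contact_force: [0.5, 0.2, -0.1]
width: 0.0001
```

Emit:
{"api": "carry_out", "payload": {
  "moves": [0,-0.6,1.1,0,0,0,-0.65,1.05,0,0,0,-0.55,0.55,0,0,0,-0.5,0.55,0,0,0,-0.5,0.6,0,0,0,-0.45,0.65,0,0,0,-0.4,0.7,0,0,0,-0.35,0.75,0,0,0,-0.3,0.75,0,0,0,-0.2,0.8,0,0]
}}

```text
clock: 44.9
position: [0.5128, -0.1993, 0.1231]
ee_rot: [0.004, 0.926, 0.378, 0.006]
contact_force: [16.8, -4.5, 2.0]
width: 0.0004
```

```bash
python3 st.py
```

```text
44.9 pos [ 0.5128 -0.1993  0.1231] jaw deg -45.61 q6 0.294 w 0.0004 F [16.8 -4.5  2. ] M [-0.433 -1.934 -0.465]
```

The force along the arm suggests the finger knuckles touched the knob end. I back off and turn the tool so its thin side lies along the arm.

Emit:
{"api": "carry_out", "payload": {
  "moves": [0,1,-1.5,0,0,0,1,-1.5,0,0,0,0,-1,0,0.15,0,0,0,0,0.15,0,0,0,0,0.15,0,0,0,0,0.15,0,0,0,0,0.15,0,0,0,0,0.15,0,0,0,0,0.15,0,0,0,0,0.15]
}}

```text
clock: 45.9
position: [0.5239, -0.2359, 0.12]
ee_rot: [-0.003, 0.547, 0.837, 0.0]
contact_force: [-0.1, -0.3, -0.1]
width: 0.0002
```

Emit:
{"api": "carry_out", "payload": {
  "moves": [0,0,0,0,0.15,0,0,0,0,0.15,0,0,0,0,0.07,0,0,0,0,0,0,0,0,0,0,0,0,0,0,0,0,0,0,0,0,0,0,0,0,0,0,0,0,0,0,0,0,0,0,0]
}}

```text
clock: 46.9
position: [0.5263, -0.238, 0.1216]
ee_rot: [0.0, 0.387, 0.922, 0.0]
contact_force: [-0.4, -0.4, 0.2]
width: 0.0002
```

```bash
python3 st.py
python3 - <<'E'
from h import *
s,im=snap('wrist','w16.png'); a=im[:,:,::-1]; b=manip.get_image('side')[:,:,::-1]
b=cv2.resize(b[215:345,210:345],(404,389),interpolation=cv2.INTER_CUBIC)
a=cv2.resize(a,(396,297)); a=cv2.copyMakeBorder(a,0,92,0,0,cv2.BORDER_CONSTANT)
cv2.imwrite('pics/v16.png',np.hstack([a,b]))
E
```

```text
46.9 pos [ 0.5263 -0.238   0.1216] jaw deg 44.51 q6 -1.322 w 0.0002 F [-0.4 -0.4  0.2] M [ 0.016  0.029 -0.02 ]
```

View pics/v16.png

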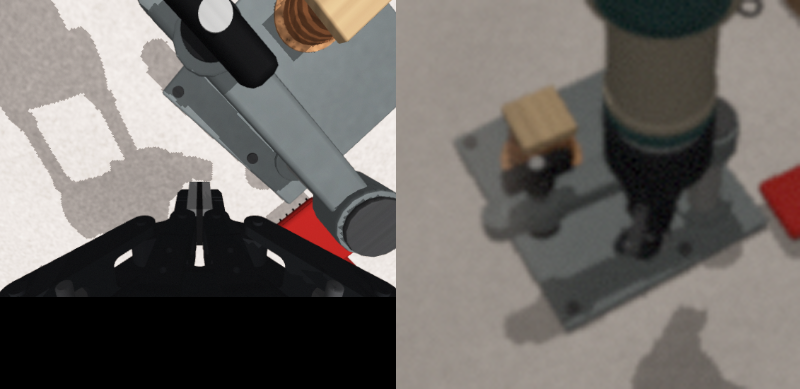

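The arm is now about halfway in, the bar is still roughly along the arm, and the stack stands. I compute the remaining path.

Run:
```python
from h import *
s=manip.get_state(); C=cam('wrist',s)
k=onz(C,[(304,18)],.18)[0,:2]*1000; piv=np.array([612.5,-170.5]); print('knob',k,'post',onz(C,[(525,316)],.145)[0]*1000)
a0=np.arctan2(*(k-piv)[::-1])%(2*np.pi); a1=np.arctan2(105.8,-105); print(np.degrees(a0),np.linalg.norm(k-piv),a0-a1)
n=11;p=s['position'][:2]*1000;P=[p]
for t in np.linspace(0,1,n+1):
    f=a0+(a1-a0)*t; rel=(a0-a1)*(1-t); d=14+14.5*abs(np.cos(rel))+11*abs(np.sin(rel))
    P.append(piv+103*np.array([np.cos(f),np.sin(f)])+d*np.array([-np.sin(f),np.cos(f)]))
print(np.round(np.diff(P,axis=0)/10,2).tolist(),P[-1])
```

```text
knob [ 464.40343693 -166.37602751] post [ 605.66380578 -170.86656192  145.        ]
178.4049246809081 148.15397106534692 0.7613538954562968
[[-1.77, 3.83], [-0.18, 0.72], [-0.13, 0.73], [-0.07, 0.75], [-0.02, 0.76], [0.04, 0.77], [0.1, 0.77], [0.16, 0.77], [0.22, 0.76], [0.27, 0.75], [0.33, 0.73], [0.39, 0.71]] [ 519.71604846 -117.46804419]
```

Emit:
{"api": "carry_out", "payload": {
  "moves": [0,-0.9,1.9,0,0,0,-0.9,1.9,0,0,0,-0.15,0.7,0,0,0,-0.15,0.75,0,0,0,-0.05,0.75,0,0,0,0,0.75,0,0,0,0.05,0.75,0,0,0,0.1,0.75,0,0,0,0.15,0.75,0,0,0,0.2,0.75,0,0]
}}

```text
clock: 48.0
position: [0.5108, -0.1409, 0.1221]
ee_rot: [0.001, 0.387, 0.922, -0.0]
contact_force: [0.8, -6.3, 0.1]
width: 0.0002
```

```bash
python3 st.py
```

```text
48.0 pos [ 0.5108 -0.1409  0.1221] jaw deg 44.52 q6 -1.177 w 0.0002 F [ 0.8 -6.3  0.1] M [-0.779 -0.176 -0.018]
```

Emit:
{"api": "carry_out", "payload": {
  "moves": [0,0.25,0.7,0,0,0,0.3,0.7,0,0,0,0.35,0.7,0,0,0,0.1,0.1,0,0,0,0.1,0.1,0,0,0,0,0,0,0,0,0,0,0,0,0,0,0,0,0,0,0,0,0,0,0,0,0,0,0]
}}

```text
clock: 49.0
position: [0.5202, -0.117, 0.1212]
ee_rot: [-0.001, 0.387, 0.922, 0.0]
contact_force: [-2.2, -0.8, 1.6]
width: 0.0002
```

```bash
python3 st.py
```

```text
49.0 pos [ 0.5202 -0.117   0.1212] jaw deg 44.5 q6 -1.129 w 0.0002 F [-2.2 -0.8  1.6] M [-0.072  0.422 -0.007]
```

Emit:
{"api": "carry_out", "payload": {
  "moves": [0,0.1,0.1,0,0,0,0.1,0.1,0,0,0,0.1,0.1,0,0,0,0,0,0,0,0,0,0,0,0,0,0,0,0,0,0,0,0,0,0,0,0,0,0,0,0,0,0,0,0,0,0,0,0,0]
}}

```text
clock: 50.0
position: [0.5204, -0.1168, 0.1212]
ee_rot: [-0.002, 0.386, 0.923, -0.003]
contact_force: [-10.2, -8.2, 3.7]
width: 0.0005
```

```bash
python3 st.py
```

```text
50.0 pos [ 0.5204 -0.1168  0.1212] jaw deg 44.61 q6 -1.122 w 0.0005 F [-10.2  -8.2   3.7] M [-1.193  1.493  0.026]
```

Emit:
{"api": "carry_out", "payload": {
  "moves": [0,-0.8,-0.8,0,0,0,-1.2,-1.2,0,0,0,0,0,4,0,0,0,0,4,0,0,0,0,4,0,0,0,0,4,0,40,0.2,3.2,1,0,40,0.2,3.2,0,0,40,0,0.6,0,0,40,0,0,0,0]
}}

```text
clock: 51.0
position: [0.5077, -0.0641, 0.2916]
ee_rot: [0.0, 0.386, 0.923, 0.0]
contact_force: [-0.3, -0.5, 0.3]
width: 0.0343
```

```bash
cat > knob.py <<'E'
import sys
from h import *
fn=sys.argv[1]; zt=float(sys.argv[2])
s,im=snap('wrist',fn); C=cam('wrist',s); b=im[:,:,::-1]
u,v=proj(C,[[.5075,-.0647,zt]])[0].astype(int); print('pos',s['position'],'expect',u,v)
m=(b.max(2)<40).astype(np.uint8); k=np.zeros_like(m); k[max(v-75,0):v+75,max(u-90,0):u+90]=1
n,l,st,ce=cv2.connectedComponentsWithStats(m*k)
for i in range(1,n):
    if st[i,4]>400:
        p=np.argwhere(l==i)[:,::-1]; w=(onz(C,p,zt)[:,:2]*1000).astype(np.float32); r=cv2.minAreaRect(w); print('dark',ce[i],st[i,4],np.round(r[0],1),np.round(r[1],1),round(r[2],1))
g=(b.min(2)>125).astype(np.uint8)
w=np.zeros_like(g); w[max(v-25,0):v+25,max(u-25,0):u+25]=1
n,l,st,ce=cv2.connectedComponentsWithStats(g*w)
for i in range(1,n):
    if st[i,4]>25: print('dot',ce[i],st[i,4],np.round(onz(C,[ce[i]],zt)*1000,1))
print('arm dir expect 134.8')
E
python3 knob.py w17.png .18; python3 st.py
```

```text
pos [ 0.50768765 -0.06406858  0.2916006 ] expect 279 209
dark [280.04297521 204.28429752] 1210 [506.2 -63. ] [22.2 56.8] 44.6
dot [280.03759398 210.07518797] 133 [[508.2 -65.  180. ]]
arm dir expect 134.8
51.05 pos [ 0.5077 -0.0649  0.2914] jaw deg 44.56 q6 -1.04 w 0.0339 F [-0.8 -0.2 -1. ] M [-0.013 -0.015 -0.015]
```

Arm is in against its stop, the knob is at (508.2,−65.0), and the bar is aligned with the arm (θ≈0). The turn needed is 11.5 mm to touch, 6.02 rad, plus 1.57, so 7.59 rad clockwise.

Emit:
{"api": "carry_out", "payload": {
  "moves": [40,0,0,-4,0,40,0,0,-4,0,40,0,0,-3.5,0,40,0,0,-2.2,0,40,0,0,0,0,0,0,0,0,0,0,0,0,0,0,0,0,0,0,0,0,0,0,0,0,0,0,0,0,0],
  "squeeze": 60
}}

```text
clock: 52.05
position: [0.5081, -0.0659, 0.1555]
ee_rot: [0.001, 0.386, 0.922, -0.001]
contact_force: [-2.0, -5.0, -0.5]
width: 0.0128
```

```bash
python3 st.py
```

```text
52.05 pos [ 0.5081 -0.0659  0.1555] jaw deg 44.55 q6 -1.039 w 0.0128 F [-2.  -5.  -0.5] M [-0.707  0.19  -0.021]
```

Emit:
{"api": "carry_out", "payload": {
  "moves": [0,0,0,-0.03,-0.15,0,0,0,-0.03,-0.15,0,0,0,-0.03,-0.15,0,0,0,-0.03,-0.15,0,0,0,-0.03,-0.15,0,0,0,-0.03,-0.15,0,0,0,-0.03,-0.15,0,0,0,-0.03,-0.15,0,0,0,-0.03,-0.15,0,0,0,-0.03,-0.15]
}}

```text
clock: 53.05
position: [0.507, -0.066, 0.1526]
ee_rot: [0.001, 0.913, 0.409, -0.001]
contact_force: [-5.2, -5.4, 1.5]
width: 0.0131
```

Emit:
{"api": "carry_out", "payload": {
  "moves": [0,0,0,-0.03,-0.15,0,0,0,-0.03,-0.15,0,0,0,-0.03,-0.15,0,0,0,-0.03,-0.15,0,0,0,-0.03,-0.15,0,0,0,-0.03,-0.15,0,0,0,-0.03,-0.15,0,0,0,-0.03,-0.15,0,0,0,-0.03,-0.15,0,0,0,-0.03,-0.15]
}}

```text
clock: 54.05
position: [0.5068, -0.065, 0.1498]
ee_rot: [0.001, 0.946, -0.323, -0.0]
contact_force: [-4.2, -3.4, 2.7]
width: 0.0128
```

Emit:
{"api": "carry_out", "payload": {
  "moves": [0,0,0,-0.03,-0.15,0,0,0,-0.03,-0.15,0,0,0,-0.03,-0.15,0,0,0,-0.02,-0.15,0,0,0,0,0,0,0,0,0,0,0,0,0,0,0,0,0,0,0,0,0,0,0,0,0,0,0,0,0,0]
}}

```text
clock: 55.05
position: [0.5072, -0.0646, 0.1486]
ee_rot: [0.0, 0.811, -0.585, -0.0]
contact_force: [-5.2, -2.2, 6.4]
width: 0.0128
```

```bash
python3 st.py
```

```text
55.05 pos [ 0.5072 -0.0646  0.1486] jaw deg -161.56 q6 2.558 w 0.0128 F [-5.2 -2.2  6.4] M [-0.306  0.996 -0.075]
```

Emit:
{"api": "carry_out", "payload": {
  "moves": [40,0,0,0,0,40,0,0,0,0,40,0,0,0,0,40,0,0,3,0,40,0,0,3,0,40,0,0,0,0.15,40,0,0,0,0.15,40,0,0,0,0.15,40,0,0,0,0.15,40,0,0,0,0.15]
}}

```text
clock: 56.05
position: [0.5083, -0.0642, 0.2075]
ee_rot: [-0.0, 0.97, -0.245, 0.0]
contact_force: [-0.8, 0.3, -0.2]
width: 0.0344
```

Emit:
{"api": "carry_out", "payload": {
  "moves": [40,0,0,0,0.15,40,0,0,0,0.15,40,0,0,0,0.15,40,0,0,0,0.15,40,0,0,0,0.15,40,0,0,0,0.15,40,0,0,0,0.15,40,0,0,0,0.15,40,0,0,0,0.15,40,0,0,0,0.15]
}}

```text
clock: 57.05
position: [0.5083, -0.0642, 0.2074]
ee_rot: [0.0, 0.876, 0.482, 0.001]
contact_force: [-0.1, -0.2, -0.3]
width: 0.0346
```

Emit:
{"api": "carry_out", "payload": {
  "moves": [40,0,0,0,0.15,40,0,0,0,0.15,40,0,0,0,0.15,40,0,0,0,0.15,40,0,0,0,0.15,40,0,0,0,0.14,40,0,0,0,0,40,0,0,0,0,40,0,0,0,0,40,0,0,0,0]
}}

```text
clock: 58.05
position: [0.5079, -0.0644, 0.2075]
ee_rot: [0.0, 0.587, 0.81, 0.0]
contact_force: [0.1, -0.6, -0.8]
width: 0.0343
```

```bash
python3 st.py; python3 knob.py w18.png .173
```

```text
58.05 pos [ 0.5079 -0.0644  0.2075] jaw deg 18.1 q6 -0.578 w 0.0343 F [ 0.1 -0.6 -0.8] M [ 0.021  0.036 -0.029]
pos [ 0.5078811  -0.06443734  0.2074663 ] expect 279 247
dark [280.44429882 237.68676278] 2289 [507.  -61.4] [22.1 57.5] 18.1
dark [340.83228181 298.0488959 ] 1902 [551.9 -78.7] [30.  46.9] 22.6
dark [220.74465971 298.94436165] 2013 [ 479.9 -103.1] [36.2 42.5] 18.4
dot [280.24291498 248.64777328] 247 [[508.1 -65.2 173. ]]
arm dir expect 134.8
```

Emit:
{"api": "carry_out", "payload": {
  "moves": [40,0,0,-3,0,40,0,0,-2.9,0,40,0,0,0,0,0,0,0,0,0,0,0,0,0,0,0,0,0,0,0,0,0,0,0,0,0,0,0,0,0,0,0,0,0,0,0,0,0,0,0]
}}

```text
clock: 59.1
position: [0.5074, -0.0649, 0.1494]
ee_rot: [0.0, 0.587, 0.81, -0.0]
contact_force: [-4.8, -2.8, 3.6]
width: 0.0128
```

Emit:
{"api": "carry_out", "payload": {
  "moves": [0,0,0,-0.03,-0.15,0,0,0,-0.03,-0.15,0,0,0,-0.03,-0.15,0,0,0,-0.03,-0.15,0,0,0,-0.03,-0.15,0,0,0,-0.03,-0.15,0,0,0,-0.03,-0.15,0,0,0,-0.03,-0.15,0,0,0,-0.03,-0.15,0,0,0,-0.03,-0.15]
}}

```text
clock: 60.1
position: [0.508, -0.0653, 0.1465]
ee_rot: [0.001, 0.982, 0.19, 0.0]
contact_force: [-4.7, -1.8, 3.8]
width: 0.0129
```

```bash
python3 st.py
```

```text
60.1 pos [ 0.508  -0.0653  0.1465] jaw deg -68.11 q6 0.927 w 0.0129 F [-4.7 -1.8  3.8] M [-0.48   0.633  0.136]
```

Emit:
{"api": "carry_out", "payload": {
  "moves": [0,0,0,-0.03,-0.15,0,0,0,-0.03,-0.15,0,0,0,-0.03,-0.15,0,0,0,-0.03,-0.15,0,0,0,-0.03,-0.15,0,0,0,-0.03,-0.15,0,0,0,-0.02,-0.15,0,0,0,-0.02,-0.15,0,0,0,-0.02,-0.15,0,0,0,-0.02,-0.15]
}}

```text
clock: 61.1
position: [0.5077, -0.0659, 0.1437]
ee_rot: [0.001, 0.848, -0.53, 0.001]
contact_force: [-3.5, -4.1, 2.0]
width: 0.0128
```

```bash
python3 st.py
```

```text
61.1 pos [ 0.5077 -0.0659  0.1437] jaw deg -154.03 q6 2.427 w 0.0128 F [-3.5 -4.1  2. ] M [-0.702  0.796  0.134]
```

Emit:
{"api": "carry_out", "payload": {
  "moves": [40,0,0,0,0,40,0,0,0,0,40,0,0,0,0,40,0,0,3,0,40,0,0,3,0,40,0,0,0,0.15,40,0,0,0,0.15,40,0,0,0,0.15,40,0,0,0,0.15,40,0,0,0,0.15]
}}

```text
clock: 62.1
position: [0.5084, -0.0642, 0.2031]
ee_rot: [-0.0, 0.984, -0.176, 0.001]
contact_force: [0.3, -0.0, 0.3]
width: 0.0343
```

Emit:
{"api": "carry_out", "payload": {
  "moves": [40,0,0,0,0.15,40,0,0,0,0.15,40,0,0,0,0.15,40,0,0,0,0.15,40,0,0,0,0.15,40,0,0,0,0.15,40,0,0,0,0.15,40,0,0,0,0.15,40,0,0,0,0.15,40,0,0,0,0.15]
}}

```text
clock: 63.1
position: [0.5084, -0.0642, 0.203]
ee_rot: [0.0, 0.84, 0.542, 0.001]
contact_force: [-0.1, 0.3, -0.4]
width: 0.0342
```

Emit:
{"api": "carry_out", "payload": {
  "moves": [40,0,0,0,0.15,40,0,0,0,0.15,40,0,0,0,0.15,40,0,0,0,0.15,40,0,0,0,0.15,40,0,0,0,0.14,40,0,0,0,0,40,0,0,0,0,40,0,0,0,0,40,0,0,0,0]
}}

```text
clock: 64.1
position: [0.5079, -0.0645, 0.2029]
ee_rot: [0.0, 0.529, 0.849, 0.0]
contact_force: [-0.0, -0.0, 0.2]
width: 0.0342
```

```bash
python3 st.py; python3 knob.py w19.png .1675
```

```text
64.1 pos [ 0.5079 -0.0645  0.2029] jaw deg 26.13 q6 -0.718 w 0.0342 F [-0.  -0.   0.2] M [0.038 0.045 0.047]
pos [ 0.50787193 -0.06445105  0.20287621] expect 279 246
dark [280.20446429 237.07455357] 2240 [506.8 -62. ] [22.2 57.9] 25.1
dark [220.89291178 298.27281999] 1961 [ 485.6 -106.9] [36.2 42.2] 26.1
dark [340.75609756 297.59620596] 1845 [554.3 -73.4] [30.1 44.5] 30.7
dot [280.00440529 247.21145374] 227 [[508.  -64.9 167.5]]
arm dir expect 134.8
```

Emit:
{"api": "carry_out", "payload": {
  "moves": [40,0,0,-3,0,40,0,0,-2.9,0,40,0,0,0,0,0,0,0,0,0,0,0,0,0,0,0,0,0,0,0,0,0,0,0,0,0,0,0,0,0,0,0,0,0,0,0,0,0,0,0]
}}

```text
clock: 65.15
position: [0.5075, -0.0651, 0.1448]
ee_rot: [0.0, 0.528, 0.849, -0.001]
contact_force: [-4.7, -2.5, 2.8]
width: 0.0128
```

Emit:
{"api": "carry_out", "payload": {
  "moves": [0,0,0,-0.03,-0.14,0,0,0,-0.03,-0.14,0,0,0,-0.03,-0.14,0,0,0,-0.03,-0.14,0,0,0,-0.03,-0.14,0,0,0,-0.02,-0.14,0,0,0,-0.02,-0.14,0,0,0,0,0,0,0,0,0,0,0,0,0,0,0]
}}

```text
clock: 66.15
position: [0.5078, -0.0652, 0.143]
ee_rot: [0.001, 0.865, 0.501, -0.0]
contact_force: [-4.1, -3.6, 2.8]
width: 0.013
```

```bash
python3 st.py
```

```text
66.15 pos [ 0.5078 -0.0652  0.143 ] jaw deg -29.83 q6 0.259 w 0.013 F [-4.1 -3.6  2.8] M [-0.518  0.643  0.005]
```

Emit:
{"api": "carry_out", "payload": {
  "moves": [40,0,0,0,0,40,0,0,0,0,40,0,0,0,0,40,0,0,3,0,40,0,0,3,0,40,0,0,3,0,40,0,0,3,0,40,0,0,0,0,40,0,0,0,0,40,0,0,0,0]
}}

```text
clock: 67.15
position: [0.5073, -0.0642, 0.2609]
ee_rot: [-0.001, 0.866, 0.5, -0.001]
contact_force: [0.5, -0.3, 0.0]
width: 0.0344
```

```bash
python3 st.py; python3 knob.py w20.png .1655
python3 - <<'E'
from seg import *
# stack seen by wrist and fixed cameras: where do brown pieces and bystanders stand vs. start
for n in('scene','side'):
    a=cv2.imread(f'pics/{n}0.png').astype(int); im=manip.get_image(n)[:,:,::-1]; cv2.imwrite(f'pics/{n}_end.png',im)
    d=(np.abs(a-im.astype(int)).max(2)>35).astype(np.uint8); d=cv2.morphologyEx(d,cv2.MORPH_OPEN,np.ones((3,3)))
    k,l,st,ce=cv2.connectedComponentsWithStats(d)
    for i in range(1,k):
        if st[i,4]>30: print(n,'changed',np.round(ce[i]),st[i,:5])
E
```

```text
67.15 pos [ 0.5073 -0.0642  0.2609] jaw deg -29.95 q6 0.261 w 0.0344 F [ 0.5 -0.3  0. ] M [-0.056  0.045 -0.013]
pos [ 0.50726424 -0.06415797  0.26090042] expect 282 216
dark [283.21032934 210.01796407] 1336 [509.2 -62.6] [56.1 22.4] 60.1
dot [282.98051948 216.68831169] 154 [[507.8 -65.  165.5]]
dot [258.1875  230.53125] 32 [[486.  -65.2 165.5]]
arm dir expect 134.8
scene changed [279.   3.] [274   0  14   8  80]
scene changed [297.   9.] [283   0  25  22 389]
scene changed [270.  11.] [266   6   8  11  68]
scene changed [285.  49.] [281  44   8  12  90]
scene changed [448.  57.] [443  52  10  10  81]
scene changed [291. 131.] [ 255   59  106  159 5648]
scene changed [412.  73.] [409  67   9  12  52]
scene changed [352.  90.] [348  87  11   9  57]
scene changed [396.  98.] [384  93  26  11 178]
scene changed [355.  99.] [350  94  10  11  82]
scene changed [420. 126.] [ 393  105   54   45 1678]
scene changed [351. 112.] [347 106  10  13  85]
scene changed [366. 116.] [361 110  10  13  90]
scene changed [554. 126.] [547 114  13  23 166]
scene changed [341. 123.] [335 118  14  11  61]
s
[... 1486 characters left out ...]
ged [256. 228.] [253 225   6   8  42]
side changed [252. 244.] [238 234  30  25 432]
side changed [258. 268.] [248 261  21  16 240]
side changed [ 79. 290.] [ 70 275  18  34 367]
side changed [  2. 285.] [  0 279   6  16  57]
side changed [ 63. 292.] [ 61 285   5  16  53]
side changed [280. 299.] [269 289  22  17 162]
side changed [103. 300.] [ 99 296   8   9  45]
side changed [ 12. 347.] [   0  301   38   71 1223]
side changed [301. 317.] [292 305  23  27 292]
side changed [ 75. 317.] [ 71 312   9  11  84]
side changed [110. 322.] [107 314   6  18  77]
side changed [ 50. 334.] [ 35 325  30  16 313]
side changed [ 24. 338.] [ 11 329  30  18 280]
side changed [276. 354.] [272 352  10   6  42]
```

Run:
```python
from seg import *
C=cam('side'); b=cv2.imread('pics/side_end.png'); h=cv2.cvtColor(b,cv2.COLOR_BGR2HSV)
m=((h[:,:,0]>3)&(h[:,:,0]<24)&(h[:,:,1]>60)).astype(np.uint8); k=np.zeros_like(m); k[225:300,225:300]=1
for c in cv2.findContours(m*k,0,1)[0]:
    if cv2.contourArea(c)>20:
        print('brown bbox',cv2.boundingRect(c),cv2.contourArea(c))
for n,P in(('cork',[.5075,-.0647,.015]),('block top',[.5075,-.0647,.078])): print(n,'expected px',proj(C,[P]).round(1))
manip.sign_off()
```

```text
brown bbox (245, 249, 27, 31) 540.5
cork expected px [[257.9 266.6]]
block top expected px [[256.7 253.3]]
the job is handed in; nothing more can be done
```

The job is done and handed in at about 67 s on the robot's clock. All four mirrors are stacked glass up, centred on the cork pad (60, 57, 54 then 50 mm), with one plywood block on top. That makes five pieces, nominally 63 mm high.

- **Screw:** the foot measured only a few millimetres above the stack height, so I ran the screw fully up to its stop first. That also gave me the zero for counting turns.
- **Swing:** I pushed the arm in until it stood against its stop, where it took 13 N without moving. During the first push the gripper's knuckles touched the end of the knob. I backed off, re-angled the tool and carried on, and a picture afterwards showed the knob bar still in line with the arm.
- **Clamping:** I turned the knob down about 7.58 rad. By the nominal stack height, that is touching at 6.02 rad plus a quarter turn, so the foot is pressed in about 3 mm.

**Last checks:**
- The knob bar's angle in the picture agrees with the counted turns.
- The side camera still shows the stack at the pad position.
- Between the first and last pictures from the two fixed cameras, the glue bottle, jar, comb, curler, yellow look-alike and two spare blocks did not change place.
- Foot contact was worked out from the angle and nominal heights. I did not see or feel it directly.

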